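# Fit the ringed roller to the strap embosser and bolt it in

### The arm

A 6-joint arm with a two-finger parallel gripper is mounted at the origin on a cart in front of the work surface, level with it; the furniture and walls round the work are solid. World frame = base frame: x ahead of the robot, y to its left, z up, the work surface at z = 0. Lengths are in m, angles in rad, forces in N, time in s.
With the tool pointing down it reaches from about 0.325 to 0.775 m from the base axis. Payload 9.3 kg.
Tool frame: the origin (TCP) lies at the very end of the fingers, on their centre line; the grasp point (between the pads) lies 19 mm behind it (hold_point_z is the distance from the TCP to the grasp point, in m); z points along the fingers, y is the direction in which the jaws open and shut (so a half turn about z gives the same grasp; the last joint's range is limited). The gripper opens to 85 mm and grips with 20 to 120 N. Pads are 22 mm wide; open, the fingers measure 114 mm over their backs; the gripper's body (76 mm by 85 mm) begins 54 mm behind the grasp point. The pads swing forward as they close: fully open they stand 13 mm farther back than shut.
Start: joints at [-1.341, 0.259, 0.021, 1.334, 0, 1.418], TCP at [0.205, -0.51, 0.231] pointing down, gripper open.
Joint ranges: [-3.04, 3.04], [-0.91, 1.82], [-1.04, 1.36], [-1.92, 1.95], [-1.52, 1.45], [-3.14, 3.14]. Speed limits (rad/s): [2.22, 2.22, 2.79, 3.14, 3.14, 3.14].

### API

Orientations are given as a 3x3 rotation matrix whose columns are the frame's x, y, z axes.
In Python, from workcell import state, camera, calibration, sign_off, hold_point_z gives the robot as it stands.
- The arm moves only by the shell command python3 -m jog 'ROWS' [FORCE]. ROWS is JSON, a list of rows, each an object of numbers: "tx", "ty", "tz": the shift along the tool's x, y, z scaled (see below); "turn": the turn about the tool's z scaled (see below); "gripper": the closure, from -1 (fully open) to 1 (shut). In form: [{"tx": .., "ty": .., "tz": .., "turn": .., "gripper": ..}, ...]. A call has 1 to 12 rows; each row is the pose to reach, as a shift and turn from the pose measured when the call began, along the tool's axes at that moment, turning the shorter way round; what a row does not reach only later rows make up. The controller multiplies each number of a shift by 15 cm and each number of a turn by pi rad. A row lasts 1/8 s, in which the tool goes at most 62.5 mm and 10.7 degrees, less where a joint would pass 70% of its speed; a pose out of reach is approached as far as the arm can. A call with a number of a shift or a turn outside -1 to 1 is refused whole. A call with a gripper value outside its range is refused whole. The fingers move at their own pace and stop on an object; FORCE is the grip in N (left out, the last holds). Time passes only in rows, so rows that repeat a pose let the fingers close. It gives the time, the measured TCP pose, the force and the opening at its end, in the units of the state.
- state(): the state, without advancing time (a new reading comes with each control period).
- camera(name): name is "scene" or "top"; returns the picture (384x512x3 uint8, red, green, blue); there is no depth.
- calibration(name): a dict with "K" (3x3 intrinsics, pixels), "rvec" (rotation vector, rad) and "tvec" (3), from world to camera coordinates, as OpenCV has them. Camera axes: x right, y down, z forward; pixel columns grow to the right and rows downward; lengths in m; the calibration is good to about 2 mm. A picture is of the moment at which its call begins. calibration takes no time and is no camera call.
- sign_off(): hands the job in, once; it reports no verdict.
The state is a dict: "time": time; "q": joint angles; "joint_vel": joint speeds; "joint_efforts": joint torques, N m; "position": TCP position; "tcp_rot": TCP orientation; "wrist_force": force on the tool from outside, world axes, zero at the start; "ft_torque": the same for the moment, N m; "finger_gap": finger opening in m.
Only numpy, scipy, OpenCV 4.12 (cv2) and the standard library are available. Lean on these libraries where they do the work, as an engineer would, in place of code of your own. Each camera call takes 0.05 s, during which the arm holds its last target.

### The job

Fit the brass roller with the three raised rings to the strap embosser: take it from the wooden rack and press it level into the two bearings until the sprung jaw has snapped shut over one end of its shaft. Then shoot the barrel bolt right across over the other end and turn its handle fully down into the notch. Leave the waisted roller in the rack and the other things on the bench as they are.

Things in the scene. Friction and masses are not known exactly. Their poses are not given: they have to be found in the camera images.
- ringed_roller_mid (a point): Centre of the brass roller to fit, lying level along its y axis, ends alike, 0.28 kg. Body 42 mm long, 36 mm across its three rings; 12 mm shaft, 64 mm over its flat ends. In the rack only these shaft ends stand free to grip; in the embosser the cheeks enclose them and only the body can be held: it must be set down and regrasped in between, for example on the pad.
- waisted_roller_mid (a point): Centre of the other brass roller: same length and shaft, but a narrow waist (36 mm at the ends of its body, 22 mm in the middle). It lies in the other groove of the rack and stays there.
- rack: Wooden rack, fixed, inside an open cardboard tray (walls 96 mm high, straps in it up to 90 mm). Origin under its middle on the table. Block 104 (x) x 38 (y) mm on a foot 106 x 72 x 10 mm; two grooves along y at x = -24 and +24 mm, 38 mm wide, floor at z = 36, walls up to z = 69 mm. The rollers' axes lie along y at z = 54 mm; which roller is in which groove varies.
- pad: Pale flat nylon punching pad, 85 (x) x 120 (y) x 18 mm, fixed, lying free on the bench between the robot and the embosser. Origin under its middle, on the table.
- seat (a point): Where the roller's centre belongs in the grey embosser, 66 mm above the bench. y: roller's axis; x: the way the bolt locks, roughly towards the robot; z up. Forks from 24 to 35.5 mm out on both sides, slots 15 mm wide, bottom 60 mm and top 86 mm above the bench, flared mouths, closed by outer walls. 48 mm between the cheeks, free for fingers down to 42 mm height. Bolt at -y, jaw at +y.
- jaw (a joint): Sprung hinged steel jaw over the +y fork, in rad: 0 shut, its nose over the slot from the +x side 9 mm above the seated shaft's axis; at most 0.3. A shaft pressed straight down on its sloping top pushes it about 0.13 aside with 5 to 12 N; it then springs back over the shaft by itself.
- bolt (a joint): Slide of the barrel bolt in m: 0 drawn back, grows as it moves along the seat's +x across the -y fork just above the seated shaft (a shaft that is not down blocks it); stop at 0.042. Friction about 1.5 N. The handle can drop into the notch only above 0.037.
- bolt_handle (a joint): Turn of the bolt's handle about the bolt's axis, in rad: at 0 it points out along the seat's -y and 25 degrees up; grows downward. Until the bolt is across, a plate stops it at about 0.12. 1.22 (45 degrees below level) is fully down in the notch. Stiff: stays where it is left, about 1.3 N at the ball turns it.
- handle_ball (a point): Centre of the dark 14 mm ball on the end of the bolt's handle, 40 mm from the bolt's axis, on a 7 mm stem; it moves with the bolt. Free for fingers from above and on both its sides along the seat's x.
- notch (a point): Point on the bolt's axis, 78.5 mm above the bench, opposite the middle of the keeper notch; axes as the seat's. The stem is there when joint bolt reads 0.040. The notch is 12.5 mm wide, cut in an upright steel plate 10 to 14 mm out from the bolt's axis towards -y, top edge 78 mm above the bench.
- tin: Round tin with yellow lid, 65 mm across, 31 mm high, in the cardboard tray; bystander. Origin under its middle.
- wax: Yellow wax block, 36 x 55 x 23 mm, on the bench beyond the embosser; bystander. Origin under its middle.
- bottle: Dark dropper bottle, 37 mm across, 105 mm high, on the bench beyond the embosser; bystander. Origin under its middle.

How it is judged:
On the way, in this order (a step that is already met when the one before it is completed fails the run):
1. the ringed roller lies down in both bearings with the jaw shut over it, the bolt still drawn back (z of ringed_roller_mid in the frame of seat between -0.003 and 0.003 m and horizontal distance between ringed_roller_mid and seat below 0.006 m and angle between the y axis of ringed_roller_mid and the y axis of seat, either way round below 0.08 rad and value of joint jaw below 0.04 rad and value of joint bolt below 0.012 m), for 0.2 s.
2. the bolt is right across, over the seated roller's shaft (value of joint bolt above 0.036 m and z of ringed_roller_mid in the frame of seat between -0.003 and 0.003 m and horizontal distance between ringed_roller_mid and seat below 0.006 m), for 0.1 s.
At the end, for the whole second after the job is handed in: Ringed roller in both bearings (centre within 3 mm in height, 6 mm sideways of the seat, axis within 0.08 rad), jaw shut (below 0.04 rad), bolt across (over 36 mm), handle down in the notch (over 0.95 of 1.22 rad); waisted roller within 15 mm of its start (all of step 2 and angle between the y axis of ringed_roller_mid and the y axis of seat, either way round below 0.08 rad and value of joint jaw below 0.04 rad and value of joint bolt_handle above 0.95 rad and distance of waisted_roller_mid from where it was at the start of the episode below 0.015 m); the robot touches nothing.
It fails at once if the waisted roller is taken from its groove or shifted by over 15 mm (distance of waisted_roller_mid from where it was at the start of the episode above 0.015 m).
It fails at once if the tin, the wax block or the bottle is shifted by over 30 mm or the bottle tipped over (distance of any of tin, wax, bottle from where it was at the start of the episode above 0.03 m or angle between bottle's own z axis and vertical above 0.5 rad).
It also fails if it takes over 64 s, if anything falls off the work surface, if the arm or the gripper's body presses on something with over 40 N, if the wrist force passes 120 N, or if a joint passes its speed limit or range.

## Working session

There is one attempt and no reset: what is moved stays moved. The work goes in short steps, Python scripts to look and compute and a shell command to move; the robot and the scene stay as the last step left them, time stands still between calls to the robot, and variables do not carry over. Pictures are saved under pics/ and viewed, and the job is handed in when it is done.

```bash
ls; mkdir -p pics; python3 - <<'E'
from workcell import state,camera,calibration,hold_point_z
import cv2
s=state();print({k:s[k] for k in('time','position','tcp_rot','finger_gap')},hold_point_z)
for n in('scene','top'):
    im=camera(n);cv2.imwrite(f'pics/{n}0.png',im[:,:,::-1]);c=calibration(n);print(n,c)
E
```

```text
pics
{'time': 0.0, 'position': array([ 0.20534908, -0.50991616,  0.23064621]), 'tcp_rot': array([[ 9.27635877e-01,  3.73485715e-01, -3.15921035e-04],
       [ 3.73485794e-01, -9.27634953e-01,  1.32504951e-03],
       [ 2.01827669e-04, -1.34715548e-03, -9.99999072e-01]]), 'finger_gap': 0.08560236056421851} 0.0187
scene {'K': array([[413.90555961,   0.        , 244.74790241],
       [  0.        , 413.90555961, 189.5166067 ],
       [  0.        ,   0.        ,   1.        ]]), 'rvec': array([ 0.78761071, -2.56385668,  1.08889621]), 'tvec': array([0.52146136, 0.11802756, 1.15449495])}
top {'K': array([[444.78821753,   0.        , 249.81993573],
       [  0.        , 444.78821753, 194.32255498],
       [  0.        ,   0.        ,   1.        ]]), 'rvec': array([ 2.14119742, -2.13069776,  0.1892227 ]), 'tvec': array([0.19665405, 0.52858743, 1.13998719])}
```

View pics/scene0.png

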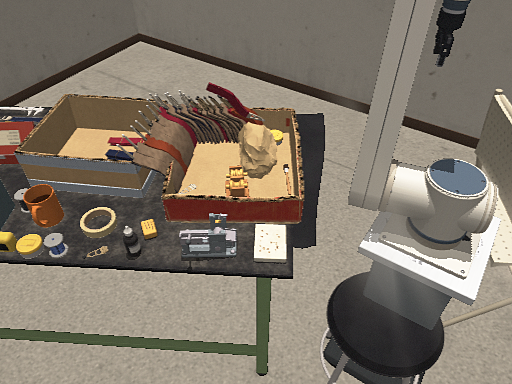

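View pics/top0.png

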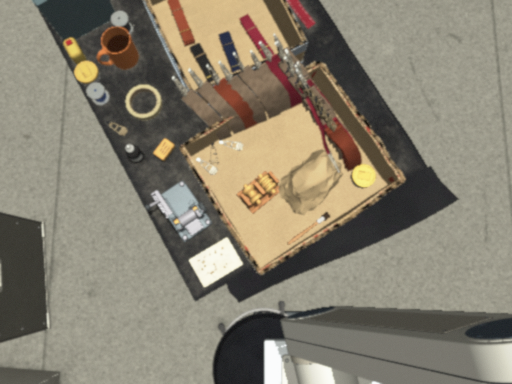

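```bash
python3 - <<'E'
import cv2
a=cv2.imread('pics/top0.png')
cv2.imwrite('pics/top0_emb.png',cv2.resize(a[150:300,120:320],None,fx=4,fy=4,interpolation=cv2.INTER_CUBIC))
a=cv2.imread('pics/top0.png')
cv2.imwrite('pics/top0_tray.png',cv2.resize(a[20:170,300:500],None,fx=4,fy=4,interpolation=cv2.INTER_CUBIC))
E
python3 - <<'E'
import cv2
a=cv2.imread('pics/top0.png')
f=lambda n,a,x,y,w,h,k:cv2.imwrite(n,cv2.resize(a[y:y+h,x:x+w],None,fx=k,fy=k,interpolation=cv2.INTER_CUBIC))
f('pics/t_emb.png',a,140,170,90,75,8)
f('pics/t_rack.png',a,230,160,60,60,8)
b=cv2.imread('pics/scene0.png')
f('pics/s_emb.png',b,170,205,90,65,8)
f('pics/s_rack.png',b,215,155,50,50,8)
E
```

```text
(no output)
```

View pics/t_emb.png

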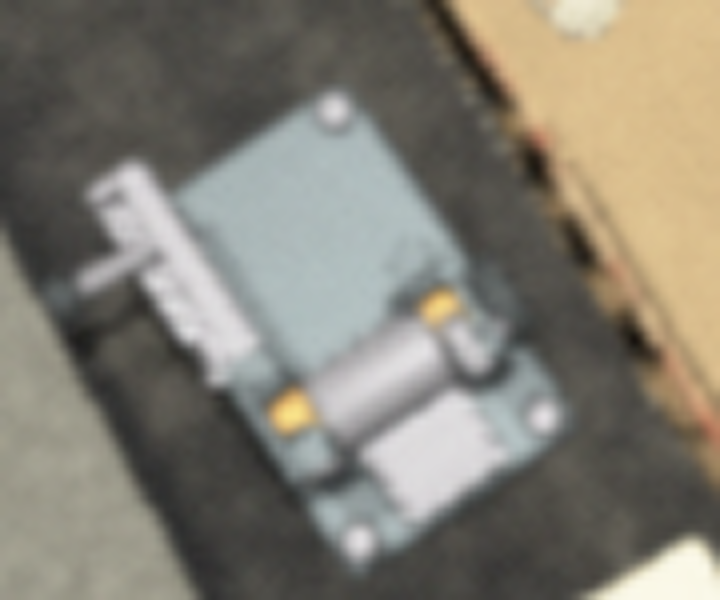

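View pics/t_rack.png

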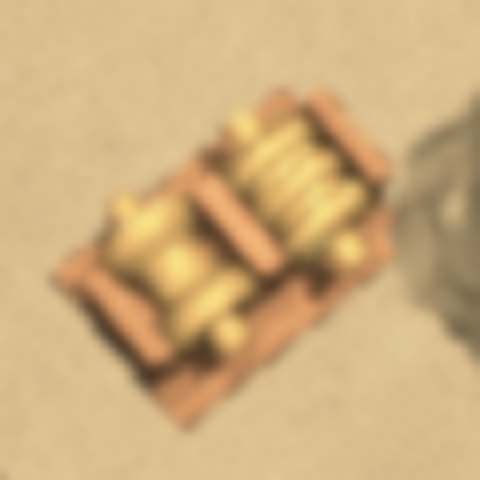

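View pics/s_emb.png

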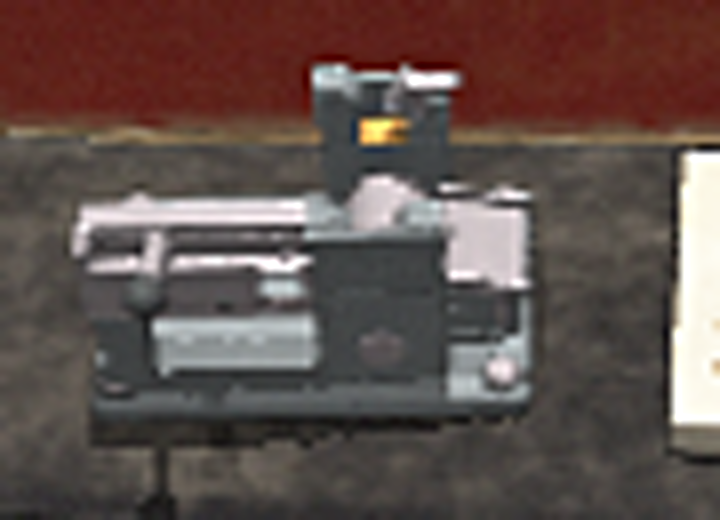

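View pics/s_rack.png

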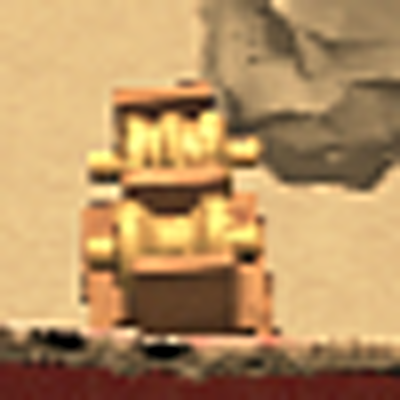

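The top view shows the ringed roller in the groove nearer the clay lump, with shaft ends at about px (260,176) and (273,191). The embosser's brass bearings are at (176.5,221.5) and (194.8,208.3), and the handle ball is at (147.5,207). The pad is at about (216,261). Next I'll cast rays from these pixels.

```bash
cat > h.py <<'E'
import numpy as np,cv2
from workcell import state,camera,calibration
def cam(n):
    c=calibration(n);R=cv2.Rodrigues(c['rvec'])[0];return c['K'],R,np.ravel(c['tvec'])
def ray(n,p):
    K,R,t=cam(n);d=R.T@np.linalg.solve(K,[p[0],p[1],1]);return -R.T@t,d/np.linalg.norm(d)
def onz(n,p,z):
    o,d=ray(n,p);return o+d*(z-o[2])/d[2]
def tri(p,q,a='top',b='scene'):
    o1,d1=ray(a,p);o2,d2=ray(b,q)
    A=np.stack([d1,-d2],1);s=np.linalg.lstsq(A,o2-o1,rcond=None)[0]
    x,y=o1+s[0]*d1,o2+s[1]*d2;return (x+y)/2,np.linalg.norm(x-y)
def proj(n,X):
    K,R,t=cam(n);u=K@(R@np.asarray(X,float)+t);return u[:2]/u[2]
def shot(n,f,x=None,k=1):
    im=camera(n)[:,:,::-1].copy()
    cv2.imwrite(f'pics/{f}_full.png',im)
    if x is not None: im=im[x[1]:x[1]+x[3],x[0]:x[0]+x[2]]
    cv2.imwrite(f'pics/{f}.png',cv2.resize(im,None,fx=k,fy=k,interpolation=cv2.INTER_CUBIC));return im
E
python3 - <<'E'
from h import *
np.set_printoptions(precision=4,suppress=True)
for n in('top','scene'):print(n,'cam at',ray(n,(0,0))[0])
T=lambda u,v,x0=140,y0=170:((u+.5)/8+x0-.5,(v+.5)/8+y0-.5)
a=onz('top',T(242,128,230,160),.054);b=onz('top',T(347,248,230,160),.054)
print('ring',a,b,(a+b)/2,np.linalg.norm(a-b),np.degrees(np.arctan2(*(b-a)[1::-1])))
a=onz('top',T(124,212,230,160),.054);b=onz('top',T(228,332,230,160),.054)
print('waist',a,b,(a+b)/2,np.linalg.norm(a-b))
a=onz('top',T(292,412),.060);b=onz('top',T(438,306),.060)
print('seat',a,b,(a+b)/2,np.linalg.norm(a-b),np.degrees(np.arctan2(*(b-a)[1::-1])))
print('base bolts',[onz('top',T(*p),.015) for p in((333,110),(543,417),(358,541))])
print('ball',onz('top',T(60,295),.095), tri(T(60,295),((147+.5)/8+170-.5,(290+.5)/8+205-.5)))
im=cv2.imread('pics/top0.png');hsv=cv2.cvtColor(im,cv2.COLOR_BGR2HSV)
m=((hsv[...,1]<45)&(hsv[...,2]>190)).astype(np.uint8);m[:230]=0;m[295:]=0;m[:,260:]=0;m[:,:180]=0
c=max(cv2.findContours(m,0,1)[0],key=cv2.contourArea);bx=cv2.boxPoints(cv2.minAreaRect(c))
print('pad px',bx,[onz('top',p,.018)[:2] for p in bx]);print(np.mean([onz('top',p,.018) for p in bx],0))
E
```

```text
top cam at [0.3276 0.207  1.2114]
scene cam at [-0.0078  0.9084  0.8908]
ring [0.5767 0.173  0.054 ] [0.5364 0.1382 0.054 ] [0.5565 0.1556 0.054 ] 0.05324039024061434 -139.2661123268955
waist [0.5481 0.212  0.054 ] [0.5081 0.1775 0.054 ] [0.5281 0.1948 0.054 ] 0.05281975810597108
seat [0.4534 0.3906 0.06  ] [0.4884 0.3441 0.06  ] [0.4709 0.3673 0.06  ] 0.0581528963948199 -53.03110084441321
base bolts [array([0.5622, 0.3871, 0.015 ]), array([0.4571, 0.3131, 0.015 ]), array([0.415 , 0.3742, 0.015 ])]
ball [0.4864 0.4595 0.095 ] (array([0.4859, 0.459 , 0.0966]), np.float64(0.0005887866877618298))
pad px [[187.3824 259.9706]
 [226.5    236.5   ]
 [242.8235 263.7059]
 [203.7059 287.1765]] [array([0.3545, 0.3639]), array([0.4172, 0.261 ]), array([0.3454, 0.2168]), array([0.284 , 0.3191])]
[0.3503 0.2902 0.018 ]
```

```bash
python3 - <<'E'
import cv2,numpy as np
f=lambda n,a,x,y,w,h,k:cv2.imwrite(n,cv2.resize(np.clip(a[y:y+h,x:x+w].astype(float)*1.3,0,255).astype(np.uint8),None,fx=k,fy=k,interpolation=cv2.INTER_CUBIC))
f('pics/t_emb2.png',cv2.imread('pics/top0.png'),165,195,45,37,17)
f('pics/s_emb2.png',cv2.imread('pics/scene0.png'),200,208,45,36,17)
E
```

```text
(no output)
```

View pics/t_emb2.png

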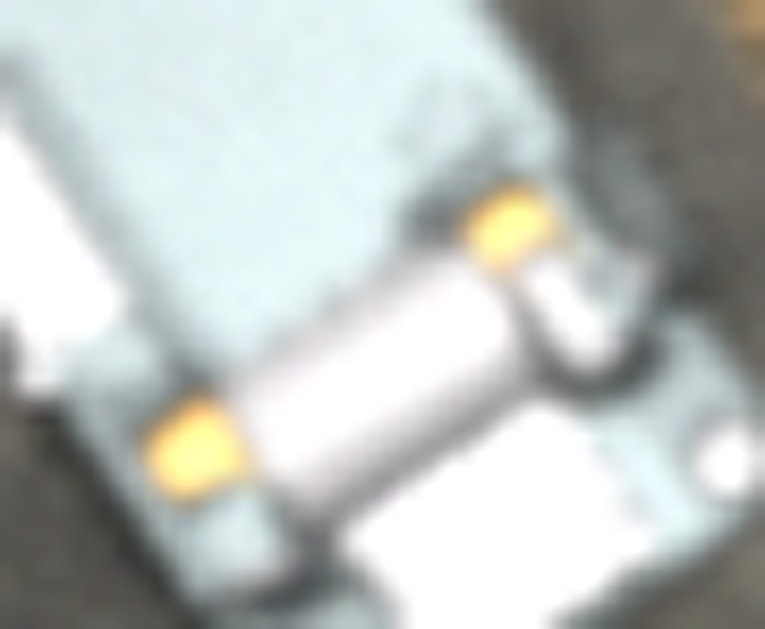

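View pics/s_emb2.png

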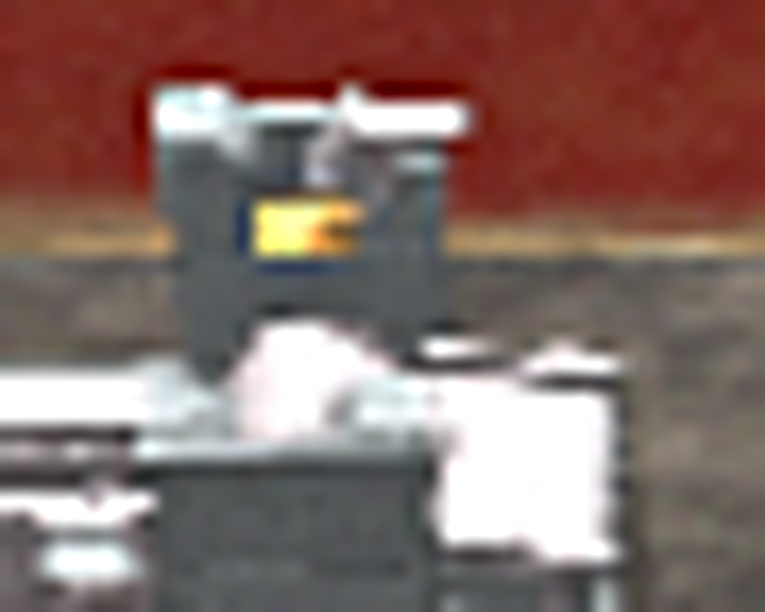

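```bash
python3 - <<'E'
from h import *
np.set_printoptions(precision=4,suppress=True)
T=lambda u,v,x0=165,y0=195:((u+.5)/17+x0-.5,(v+.5)/17+y0-.5)
S=lambda u,v:T(u,v,200,208)
print('jaw brass top',onz('top',T(513,228),.06),'scene',onz('scene',S(307,228),.06))
print(tri(T(513,228),S(307,228)))
# brass mask extents in top
im=cv2.imread('pics/top0.png');h=cv2.cvtColor(im,cv2.COLOR_BGR2HSV)
w=np.clip((h[...,1].astype(float)-70)/150,0,1)*((h[...,0]>10)&(h[...,0]<32))
yc=np.array([-0.0]);
for (x,y) in((176,221),(194,208)):
    ys,xs=np.mgrid[y-5:y+6,x-5:x+6];ww=w[y-5:y+6,x-5:x+6];p=((xs*ww).sum()/ww.sum(),(ys*ww).sum()/ww.sum());print(p,ww.sum(),onz('top',p,.06))
# candidate prediction: overlays
a=np.radians(-54.7);Y=np.array([np.cos(a),np.sin(a),0]);X=np.array([Y[1],-Y[0],0])
for c in([.4709,.3673,0],[.468,.3655,0]):
    c=np.array(c)
    for nm,p in dict(outp=c+35.5e-3*Y,inp=c+24e-3*Y,outm=c-35.5e-3*Y,inm=c-24e-3*Y).items():
        for s in(-1,1):
            q=p+s*7.5e-3*X;b=q+[0,0,.06];t=q+[0,0,.086]
            f=lambda n,P,x0,y0:((proj(n,P)+.5-[x0,y0])*17-.5).round()
            print(nm,s,'top z60',f('top',b,165,195),'z86',f('top',t,165,195),'sc z60',f('scene',b,200,208),'z86',f('scene',t,200,208))
E
```

```text
jaw brass top [0.488  0.3431 0.06  ] scene [0.4863 0.3408 0.06  ]
(array([0.4867, 0.3422, 0.0614]), np.float64(0.0025834451538853213))
(np.float64(175.82281284606867), np.float64(220.81616832779628)) 6.02 [0.454  0.3912 0.06  ]
(np.float64(194.29341317365265), np.float64(207.53892215568862)) 3.3400000000000003 [0.4891 0.3442 0.06  ]
outp -1 top z60 [517. 167.] z86 [497. 142.] sc z60 [244. 206.] z86 [233.  94.]
outp 1 top z60 [572. 246.] z86 [553. 222.] sc z60 [338. 204.] z86 [329.  92.]
inp -1 top z60 [455. 209.] z86 [434. 185.] sc z60 [241. 260.] z86 [230. 148.]
inp 1 top z60 [509. 289.] z86 [489. 266.] sc z60 [336. 258.] z86 [326. 146.]
outm -1 top z60 [131. 431.] z86 [102. 411.] sc z60 [225. 554.] z86 [213. 442.]
outm 1 top z60 [185. 511.] z86 [158. 493.] sc z60 [324. 552.] z86 [314. 440.]
inm -1 top z60 [194. 388.] z86 [167. 367.] sc z60 [228. 495.] z86 [216. 384.]
inm 1 top z60 [248. 468.] z86 [222. 449.] sc z60 [326. 493.] z86 [316. 382.]
outp -1 top z60 [528. 186.] z86 [509. 161.] sc z60 [265. 206.] z86 [254.  95.]
outp 1 top z60 [583. 265.] z86 [565. 242.] sc z60 [359. 204.] z86 [350.  93.]
inp -1 top z60 [466. 228.] z86 [445. 204.] sc z60 [262. 261.] z86 [252. 149.]
inp 1 top z60 [521. 308.] z86 [501. 285.] sc z60 [357. 259.] z86 [348. 147.]
outm -1 top z60 [142. 449.] z86 [114. 430.] sc z60 [247. 554.] z86 [236. 443.]
outm 1 top z60 [196. 530.] z86 [169. 512.] sc z60 [346. 552.] z86 [336. 441.]
inm -1 top z60 [205. 407.] z86 [178. 386.] sc z60 [250. 496.] z86 [239. 384.]
inm 1 top z60 [259. 487.] z86 [234. 468.] sc z60 [348. 494.] z86 [339. 382.]
```

```bash
cat > go.py <<'E'
# go.py x y z yaw(deg of tool y) : how far to go, in jog units
import sys;from h import *
def need(x,y,z,yaw):
    s=state();R=s['tcp_rot'];p=s['position'];d=R.T@(np.array([x,y,z])-p)
    cy=np.degrees(np.arctan2(R[1,1],R[0,1]));t=-((yaw-cy+180)%360-180)
    print('t',round(float(s['time']),2),'pos',p.round(4),'yaw',round(cy,2),'gap',round(float(s['finger_gap']),4),'F',np.round(s['wrist_force'],1),'tilt',round(float(np.degrees(np.arccos(min(1,-R[2,2])))),2),'q',np.round(s['q'],2))
    print('tx %.3f ty %.3f tz %.3f turn %.4f'%(*(d/.15),t/180))
need(*map(float,sys.argv[1:5]))
E
python3 go.py .5565 .1556 .20 40.8
python3 -m jog '[{"tx":0.33,"ty":-0.28,"turn":-0.055,"gripper":-1},{"tx":0.66,"ty":-0.56,"turn":-0.11},{"tx":0.98,"ty":-0.83,"turn":-0.165},{"tx":0.98,"ty":-0.83,"turn":-0.165}]' 60; python3 go.py .5565 .1556 .20 40.8
```

```text
t 0.1 pos [ 0.2054 -0.51    0.2307] yaw -68.07 gap 0.0853 F [ 0.6 -0.4 -0.3] tilt 0.07 q [-1.34  0.26  0.02  1.33  0.    1.42]
tx 3.829 ty -3.241 tz 0.209 turn -0.6048
t 0.1 pos [ 0.2054 -0.51    0.2307] yaw -68.07 gap 0.0853 F [ 0.6 -0.4 -0.3] tilt 0.07 q [-1.34  0.26  0.02  1.33  0.    1.42]
tx 3.829 ty -3.241 tz 0.209 turn -0.6048validation failed for argument at $[0]...
```

```bash

python3 -m jog '[{"tx":0.33,"ty":-0.28,"tz":0,"turn":-0.055,"gripper":-1},{"tx":0.66,"ty":-0.56,"tz":0,"turn":-0.11,"gripper":-1},{"tx":0.98,"ty":-0.83,"tz":0,"turn":-0.165,"gripper":-1},{"tx":0.98,"ty":-0.83,"tz":0,"turn":-0.165,"gripper":-1}]' 60; python3 go.py .5565 .1556 .20 40.8
```

```text
time: 0.6
position: [0.2963, -0.3363, 0.2312]
tcp_rot: [[0.616, 0.788, 0.0], [0.788, -0.616, 0.001], [0.001, -0.001, -1.0]]
wrist_force: [0.1, -0.1, 0.2]
finger_gap: 0.0856
t 0.6 pos [ 0.2963 -0.3363  0.2312] yaw -38.03 gap 0.0856 F [ 0.1 -0.1  0.2] tilt 0.08 q [-1.04  0.09 -0.2   1.29  0.    1.2 ]
tx 3.652 ty -0.654 tz 0.213 turn -0.4379
```

```bash

python3 -m jog '[{"tx":0.33,"ty":-0.06,"tz":0,"turn":-0.055,"gripper":-1},{"tx":0.66,"ty":-0.12,"tz":0,"turn":-0.11,"gripper":-1},{"tx":1.0,"ty":-0.18,"tz":0,"turn":-0.165,"gripper":-1},{"tx":1.0,"ty":-0.18,"tz":0,"turn":-0.165,"gripper":-0.72}]'|head -2; python3 go.py .5565 .1556 .20 40.8
```

```text
time: 1.1
position: [0.3684, -0.1996, 0.2314]
t 1.1 pos [ 0.3684 -0.1996  0.2314] yaw -8.05 gap 0.0734 F [-1.1 -0.3 -1. ] tilt 0.1 q [-0.7   0.03 -0.25  1.29  0.    1.01]
tx 2.520 ty 0.910 tz 0.214 turn -0.2714
```

```bash

python3 -m jog '[{"tx":0.37,"ty":0.12,"tz":0,"turn":-0.055,"gripper":-0.72},{"tx":0.74,"ty":0.24,"tz":0,"turn":-0.11,"gripper":-0.72},{"tx":1.0,"ty":0.36,"tz":0,"turn":-0.165,"gripper":-0.72},{"tx":1.0,"ty":0.36,"tz":0,"turn":-0.165,"gripper":-0.72}]'|head -2; python3 go.py .5565 .1556 .20 40.8
```

```text
time: 1.6
position: [0.4439, -0.0579, 0.2312]
t 1.6 pos [ 0.4439 -0.0579  0.2312] yaw 21.79 gap 0.0736 F [-0.2  0.4 -0.3] tilt 0.11 q [-0.32  0.08 -0.2   1.29  0.    0.87]
tx 1.043 ty 1.225 tz 0.210 turn -0.1056
```

```bash

python3 -m jog '[{"tx":0.26,"ty":0.3,"tz":0,"turn":-0.05,"gripper":-0.72},{"tx":0.52,"ty":0.6,"tz":0,"turn":-0.1056,"gripper":-0.72},{"tx":0.78,"ty":0.9,"tz":0,"turn":-0.1056,"gripper":-0.72},{"tx":0.95,"ty":1.0,"tz":0,"turn":-0.1056,"gripper":-0.72},{"tx":1.0,"ty":1.0,"tz":0,"turn":-0.1056,"gripper":-0.72}]'|head -2; python3 go.py .5565 .1556 .15 40.8; python3 - <<'E'
from h import *
shot('top','r1',(210,110,110,100),6)
shot('scene','r1s',(185,90,110,120),5)
E
```

```text
time: 2.22
position: [0.5282, 0.1368, 0.2307]
t 2.23 pos [0.5282 0.1368 0.2307] yaw 40.68 gap 0.0732 F [-0.4 -0.  -0.4] tilt 0.12 q [0.1  0.25 0.01 1.33 0.   0.96]
tx -0.029 ty 0.225 tz 0.538 turn -0.0007
```

View pics/r1.png

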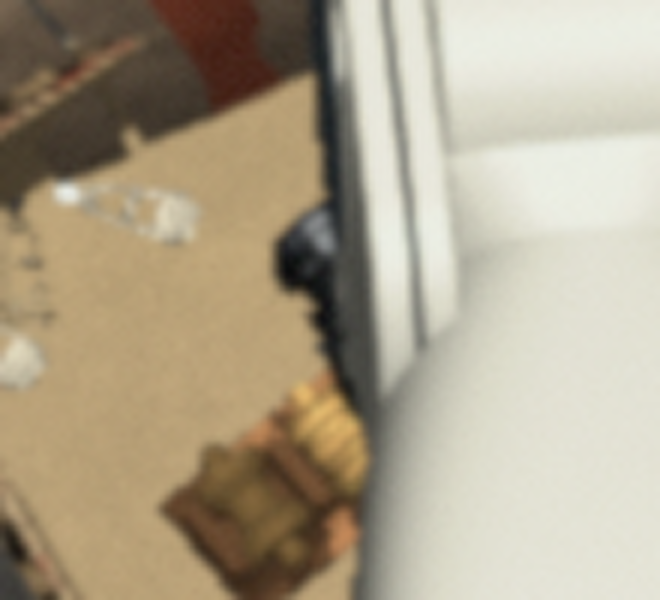

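View pics/r1s.png

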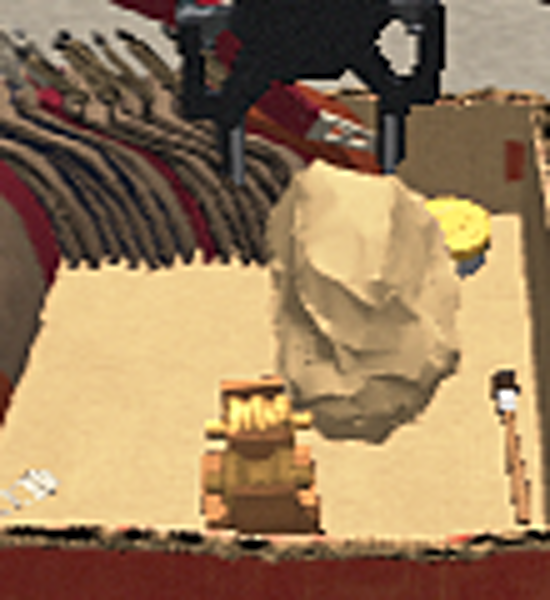

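```bash
python3 - <<'E'
from h import *
np.set_printoptions(precision=4,suppress=True)
C=lambda u,v,x0,y0,k:((u+.5)/k+x0-.5,(v+.5)/k+y0-.5)
for s,t in (((103,163),(242,128)),((243,151),(347,248))):
    print(onz('scene',C(*s,215,155,8),.054),tri(C(*t,230,160,8),C(*s,215,155,8)))
s=state();R=s['tcp_rot'];p=s['position']
for sg in(-1,1):
  for b in(0,.01):
    print(sg,b,(proj('scene',p+R[:,1]*sg*.0366-b*R[:,2])+.5-[185,90])*5-.5, (proj('scene',p+R[:,1]*sg*.046-b*R[:,2])+.5-[185,90])*5-.5)
E
python3 - <<'E'
import cv2
a=cv2.imread('pics/r1s_full.png')[100:140,215:280]
cv2.imwrite('pics/r1t.png',cv2.resize(a,None,fx=12,fy=12,interpolation=cv2.INTER_CUBIC))
E
```

```text
[0.5786 0.1705 0.054 ] (array([0.5762, 0.1731, 0.0571]), np.float64(0.0004195131026933461))
[0.5381 0.1354 0.054 ] (array([0.5359, 0.1385, 0.0573]), np.float64(0.00021275023094384794))
-1 0 [378.6931 179.7017] [395.6421 178.4286]
-1 0.01 [378.8938 164.4984] [395.946  163.2261]
1 0 [246.0574 189.6641] [228.941  190.9498]
1 0.01 [245.4462 174.4552] [228.2246 175.7401]
```

View pics/r1t.png

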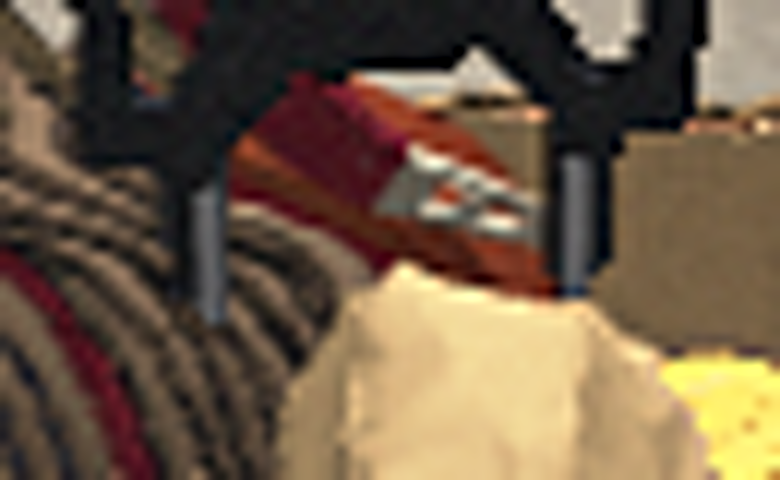

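```bash
python3 - <<'E'
from h import *
a=cv2.imread('pics/top0.png')
c=np.array([.557,.156]);ax=np.array([.757,.653]);pp=np.array([.653,-.757])
f=lambda P:(proj('top',P)+.5-[240,140])*8-.5
b=cv2.resize(a[140:225,240:340],None,fx=8,fy=8,interpolation=cv2.INTER_CUBIC)
for z,col in((.03,(0,0,255)),(.10,(255,0,0))):
  for s in(-1,1):
    pts=[f([*(c+ax*s*u+pp*v),z]) for u,v in((.036,-.011),(.036,.011),(.052,.011),(.052,-.011))]
    cv2.polylines(b,[np.int32(pts)],True,col,1)
pts=[f([*(c+ax*u+pp*v),.12]) for u,v in((.0425,.038),(-.0425,.038),(-.0425,-.038),(.0425,-.038))]
cv2.polylines(b,[np.int32(pts)],True,(0,255,0),1)
cv2.imwrite('pics/ov.png',b)
E
```

```text
(no output)
```

View pics/ov.png

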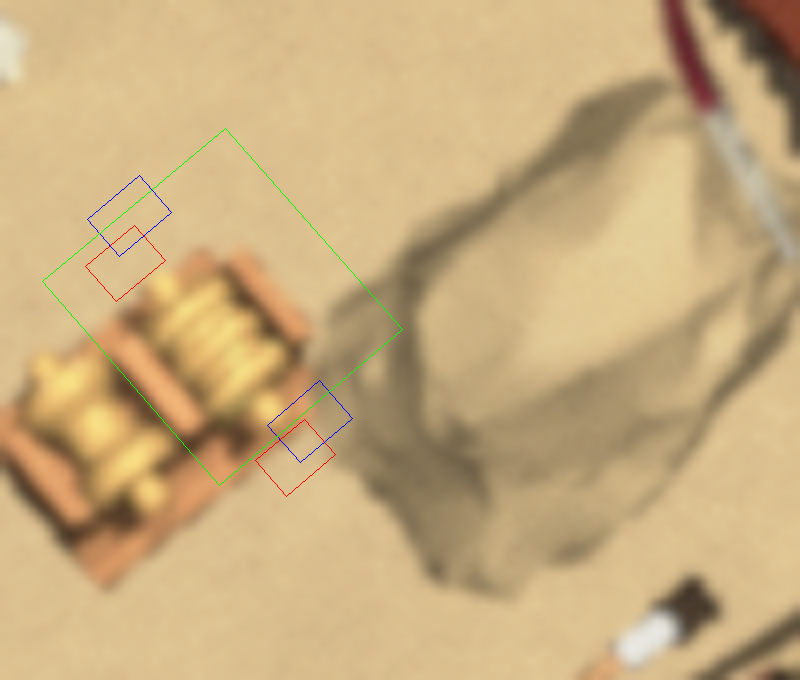

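```bash
python3 - <<'E'
from h import *
np.set_printoptions(precision=3,suppress=True)
C=lambda u,v,x0,y0,k:((u+.5)/k+x0-.5,(v+.5)/k+y0-.5)
for t in((415,240),(415,300),(430,340),(640,110),(690,140),(480,480),(690,270)):
  for s in((320,165),(275,210),(410,190),(385,300),(305,260)):
    x,r=tri(C(*t,240,140,8),C(*s,185,90,5))
    if r<.006: print(t,s,x,round(r,4))
E
```

```text
(415, 300) (320, 165) [0.539 0.107 0.223] 0.0046
(415, 300) (305, 260) [0.556 0.099 0.144] 0.0048
(690, 140) (320, 165) [0.606 0.013 0.143] 0.0017
(690, 140) (305, 260) [ 0.631 -0.005  0.047] 0.0017
```

```bash
python3 - <<'E'
import cv2
a=cv2.imread('pics/scene0.png')[110:190,225:295]
cv2.imwrite('pics/clay.png',cv2.resize(a,None,fx=7,fy=7,interpolation=cv2.INTER_CUBIC))
E
```

```text
(no output)
```

View pics/clay.png

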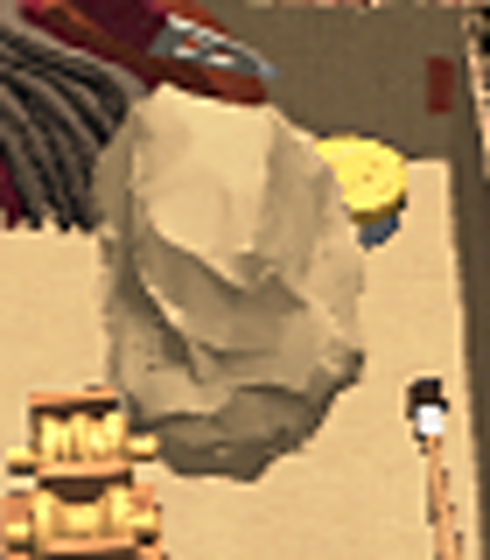

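```bash
python3 - <<'E'
from h import *
np.set_printoptions(precision=3,suppress=True)
C=lambda u,v,x0,y0,k:((u+.5)/k+x0-.5,(v+.5)/k+y0-.5)
for t in((410,250),(415,300),(410,350),(430,430),(480,490),(425,270)):
  for s in((140,235),(140,270),(165,310),(195,360),(200,375),(130,390)):
    x,r=tri(C(*t,240,140,8),C(*s,225,110,7))
    if r<.005: print(t,s,x,round(r,4))
E
```

```text
(415, 300) (140, 270) [0.562 0.096 0.115] 0.0049
(415, 300) (130, 390) [0.578 0.087 0.033] 0.0012
(410, 350) (165, 310) [0.55  0.096 0.099] 0.0048
(425, 270) (140, 235) [0.567 0.094 0.131] 0.0005
(425, 270) (140, 270) [0.57  0.091 0.109] 0.0019
```

```bash
python3 go.py .5547 .1587 .036 40.8
python3 -m jog '[{"tx":-0.06,"ty":0.235,"tz":0.3,"turn":0,"gripper":-0.84},{"tx":-0.06,"ty":0.235,"tz":0.6,"turn":0,"gripper":-0.84},{"tx":-0.06,"ty":0.235,"tz":0.6,"turn":0,"gripper":-0.84}]'|head -2; python3 go.py .5547 .1587 .036 40.8; python3 - <<'E'
from h import *
shot('scene','r2s',(205,105,80,100),6)
E
```

```text
t 2.33 pos [0.5274 0.136  0.2313] yaw 40.69 gap 0.0733 F [-0.1 -1.2 -0. ] tilt 0.1 q [0.1  0.25 0.01 1.33 0.   0.96]
tx -0.006 ty 0.237 tz 1.302 turn -0.0006
time: 2.7
position: [0.5582, 0.1502, 0.1386]
t 2.7 pos [0.5582 0.1502 0.1386] yaw 40.53 gap 0.0786 F [ 0.  -0.1  0.1] tilt 0.42 q [ 0.12  0.35 -0.08  1.14  0.    0.98]
tx 0.055 ty 0.023 tz 0.684 turn -0.0015
```

View pics/r2s.png

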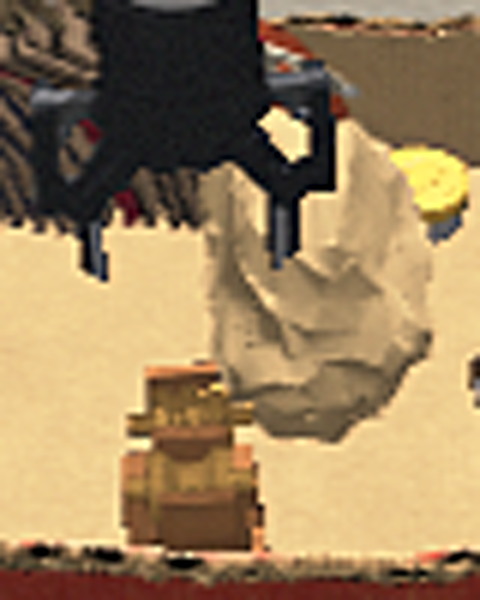

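I mistyped tx as -0.06 where the script said -0.006, so I'll correct that sideways first and then descend.

```bash

python3 -m jog '[{"tx":0.055,"ty":0.023,"tz":0,"turn":0,"gripper":-0.84},{"tx":0.055,"ty":0.023,"tz":0.1,"turn":0,"gripper":-0.84},{"tx":0.055,"ty":0.023,"tz":0.2,"turn":0,"gripper":-0.84},{"tx":0.055,"ty":0.023,"tz":0.2,"turn":0,"gripper":-0.84}]'|head -2; python3 go.py .5547 .1587 .036 40.8; python3 - <<'E'
from h import *
shot('scene','r3s',(205,115,80,90),6)
shot('top','r3t',(220,120,90,90),6)
E
```

```text
time: 3.25
position: [0.5556, 0.159, 0.1097]
t 3.25 pos [0.5556 0.159  0.1097] yaw 40.55 gap 0.0784 F [-0.2 -0.5 -0.1] tilt 0.34 q [ 0.13  0.37 -0.13  1.07  0.    1.  ]
tx 0.000 ty -0.004 tz 0.491 turn -0.0014
```

View pics/r3s.png

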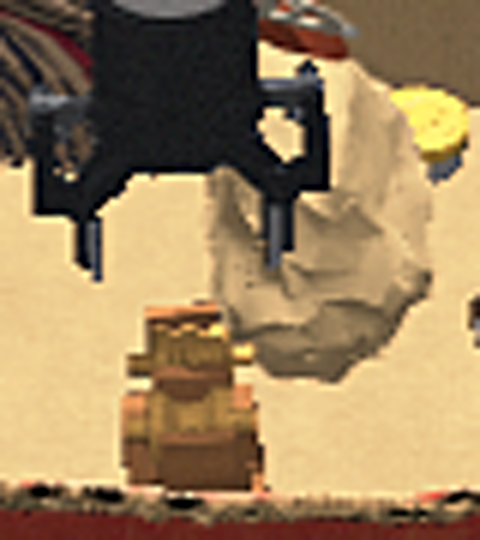

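View pics/r3t.png

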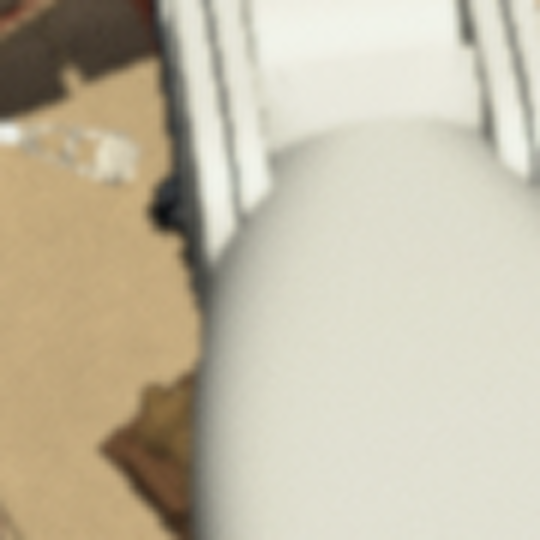

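```bash

python3 -m jog '[{"tx":0,"ty":-0.01,"tz":0.16,"turn":0,"gripper":-0.84},{"tx":0,"ty":-0.01,"tz":0.32,"turn":0,"gripper":-0.84},{"tx":0,"ty":-0.01,"tz":0.49,"turn":0,"gripper":-0.84},{"tx":0,"ty":-0.01,"tz":0.49,"turn":0,"gripper":-0.84}]'|head -2; python3 go.py .5547 .1587 .036 40.8; python3 - <<'E'
from h import *
shot('scene','r4s',(205,130,80,80),7)
E
```

```text
time: 3.85
position: [0.5541, 0.1581, 0.0363]
t 3.85 pos [0.5541 0.1581 0.0363] yaw 40.55 gap 0.0789 F [-0.5  0.   0.1] tilt 0.39 q [ 0.13  0.43 -0.25  0.9   0.    0.99]
tx 0.001 ty 0.006 tz 0.002 turn -0.0014
```

View pics/r4s.png

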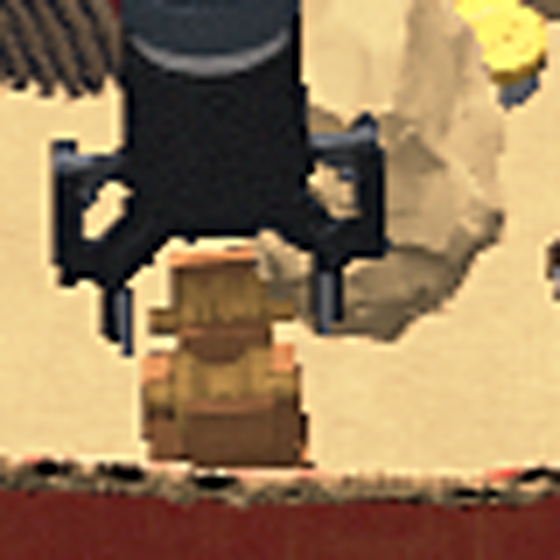

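```bash

python3 -m jog '[{"tx":0,"ty":0,"tz":0,"turn":0,"gripper":1},{"tx":0,"ty":0,"tz":0,"turn":0,"gripper":1},{"tx":0,"ty":0,"tz":0,"turn":0,"gripper":1},{"tx":0,"ty":0,"tz":0,"turn":0,"gripper":1}]' 60; 
python3 -m jog '[{"tx":0,"ty":0,"tz":-0.05,"turn":0,"gripper":1},{"tx":0,"ty":0,"tz":-0.1,"turn":0,"gripper":1},{"tx":0,"ty":0,"tz":-0.2,"turn":0,"gripper":1},{"tx":0,"ty":0,"tz":-0.3,"turn":0,"gripper":1},{"tx":0,"ty":0,"tz":-0.3,"turn":0,"gripper":1}]' 60;python3 - <<'E'
from h import *
shot('scene','r5s',(205,110,80,100),6)
E
```

```text
time: 4.4
position: [0.5559, 0.1583, 0.0394]
tcp_rot: [[-0.65, 0.76, -0.002], [0.76, 0.65, 0.001], [0.002, -0.001, -1.0]]
wrist_force: [-0.9, -0.0, 6.6]
finger_gap: 0.0623
time: 5.03
position: [0.5568, 0.1584, 0.0861]
tcp_rot: [[-0.65, 0.76, 0.001], [0.76, 0.65, 0.001], [0.0, 0.002, -1.0]]
wrist_force: [-0.6, -0.3, -2.7]
finger_gap: 0.0615
```

View pics/r5s.png

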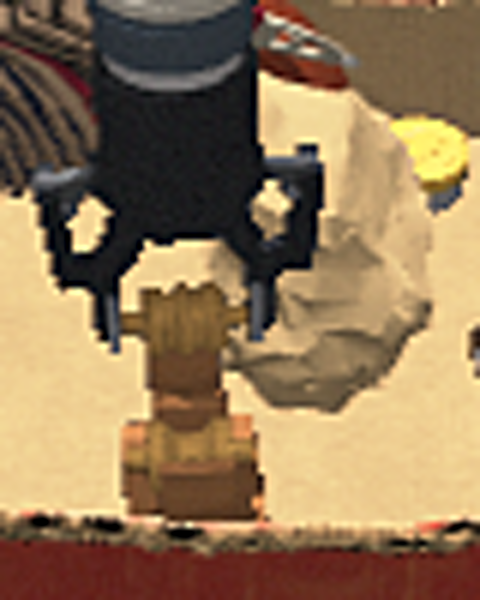

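```bash
python3 - <<'E'
from h import *
a=onz('top',(185,150),.096);b=onz('top',(262,272),.096);print(a,b)
d=(b-a)[:2];d/=np.linalg.norm(d);n=np.array([-d[1],d[0]])
for P in((.3503,.2902),(.3445,.2985),(.468,.3655),(.4859,.459)):print(P,n@(np.array(P)-a[:2]))
print(np.degrees(np.arctan2(d[1],d[0])))
E
python3 go.py .3445 .2985 .20 125.3
```

```text
[0.63408209 0.36769771 0.096     ] [0.32417939 0.16866469 0.096     ]
(0.3503, 0.2902) -0.08814603906744972
(0.3445, 0.2985) -0.09826404388105758
(0.468, 0.3655) -0.08790029013536604
(0.4859, 0.459) -0.15689940686205794
-147.28965623849209
t 5.08 pos [0.5563 0.1583 0.0852] yaw 40.55 gap 0.062 F [-0.1 -0.  -2.2] tilt 0.07 q [ 0.13  0.39 -0.18  1.01  0.    0.99]
tx 1.629 ty -0.465 tz -0.764 turn -0.4708
```

```bash
python3 - <<'E'
import cv2
a=cv2.imread('pics/top0.png')[195:300,170:280]
cv2.imwrite('pics/pad.png',cv2.resize(a,None,fx=6,fy=6,interpolation=cv2.INTER_CUBIC))
E
```

```text
(no output)
```

View pics/pad.png

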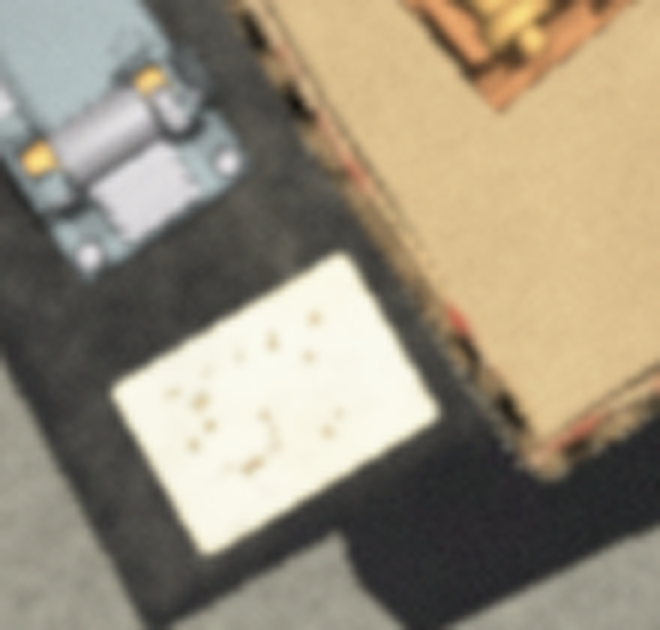

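```bash

python3 -m jog '[{"tx":0,"ty":0,"tz":-0.3,"turn":0,"gripper":1},{"tx":0.0,"ty":0,"tz":-0.6,"turn":-0.03,"gripper":1},{"tx":0.2,"ty":-0.05,"tz":-0.77,"turn":-0.08,"gripper":1},{"tx":0.45,"ty":-0.12,"tz":-0.77,"turn":-0.13,"gripper":1},{"tx":0.7,"ty":-0.19,"tz":-0.77,"turn":-0.18,"gripper":1},{"tx":0.95,"ty":-0.26,"tz":-0.77,"turn":-0.23,"gripper":1},{"tx":1,"ty":-0.28,"tz":-0.77,"turn":-0.28,"gripper":1},{"tx":1,"ty":-0.28,"tz":-0.77,"turn":-0.28,"gripper":1}]' 90; python3 go.py .347 .2945 .10 125.3
```

```text
time: 6.08
position: [0.4262, 0.2452, 0.2006]
tcp_rot: [[-1.0, -0.017, -0.001], [-0.017, 1.0, 0.001], [0.001, 0.001, -1.0]]
wrist_force: [0.8, -0.1, -1.8]
finger_gap: 0.0609
t 6.08 pos [0.4262 0.2452 0.2006] yaw 90.97 gap 0.0609 F [ 0.8 -0.1 -1.8] tilt 0.08 q [ 0.35  0.17 -0.17  1.23  0.    0.33]
tx 0.522 ty 0.337 tz 0.672 turn -0.1907
```

```bash

python3 -m jog '[{"tx":0.18,"ty":0.11,"tz":0.0,"turn":-0.05,"gripper":1},{"tx":0.35,"ty":0.22,"tz":0.1,"turn":-0.1,"gripper":1},{"tx":0.522,"ty":0.337,"tz":0.35,"turn":-0.15,"gripper":1},{"tx":0.522,"ty":0.337,"tz":0.6,"turn":-0.19,"gripper":1},{"tx":0.522,"ty":0.337,"tz":0.8,"turn":-0.19,"gripper":1},{"tx":0.522,"ty":0.337,"tz":0.9,"turn":-0.19,"gripper":1},{"tx":0.522,"ty":0.337,"tz":0.9,"turn":-0.19,"gripper":1}]' 90; python3 go.py .347 .2945 .02 125.3;python3 - <<'E'
from h import *
shot('scene','p1s',(225,180,80,100),6)
shot('top','p1t',(170,195,110,110),5)
E
```

```text
time: 6.95
position: [0.3469, 0.2939, 0.0646]
tcp_rot: [[-0.82, -0.573, -0.003], [-0.573, 0.82, -0.0], [0.003, 0.001, -1.0]]
wrist_force: [0.2, 0.3, -2.7]
finger_gap: 0.0609
t 6.95 pos [0.3469 0.2939 0.0646] yaw 124.94 gap 0.0609 F [ 0.2  0.3 -2.7] tilt 0.18 q [ 0.52  0.22 -0.49  0.86  0.   -0.09]
tx -0.004 ty 0.003 tz 0.297 turn -0.0020
```

View pics/p1s.png

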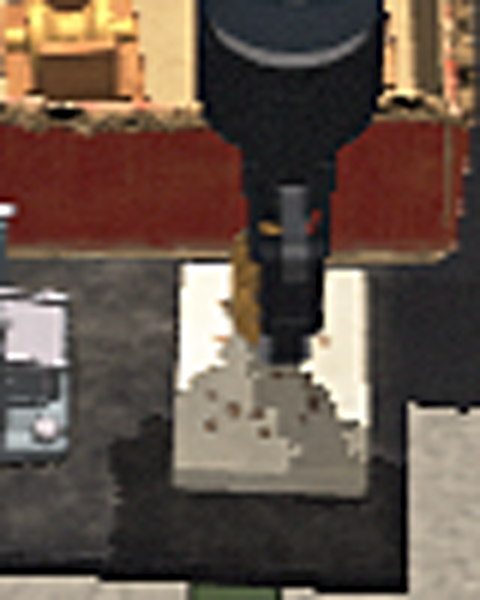

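View pics/p1t.png

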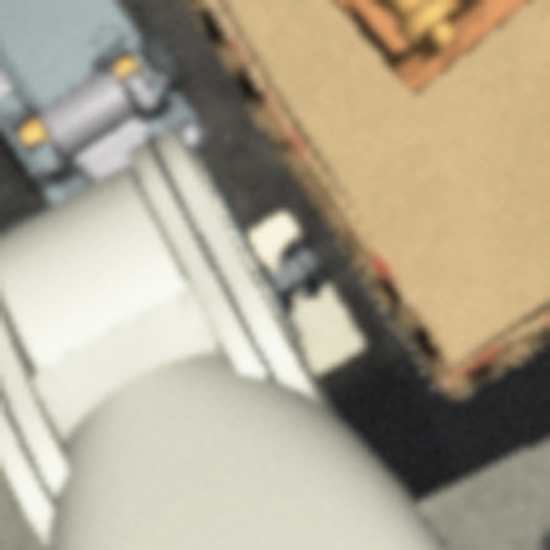

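```bash

python3 -m jog '[{"tx":0,"ty":0,"tz":0.12,"turn":-0.002,"gripper":1},{"tx":0,"ty":0,"tz":0.24,"turn":-0.002,"gripper":1},{"tx":0,"ty":0,"tz":0.26,"turn":-0.002,"gripper":1},{"tx":0,"ty":0,"tz":0.26,"turn":-0.002,"gripper":1}]' 90; 
python3 -m jog '[{"tx":0,"ty":0,"tz":0.015,"turn":0,"gripper":1},{"tx":0,"ty":0,"tz":0.025,"turn":0,"gripper":1},{"tx":0,"ty":0,"tz":0.025,"turn":0,"gripper":1}]' 90
```

```text
time: 7.55
position: [0.3481, 0.2947, 0.0277]
tcp_rot: [[-0.816, -0.579, -0.0], [-0.579, 0.816, 0.001], [-0.001, 0.001, -1.0]]
wrist_force: [-0.0, 0.3, -2.5]
finger_gap: 0.0607
time: 7.92
position: [0.3481, 0.2947, 0.0241]
tcp_rot: [[-0.816, -0.578, 0.0], [-0.578, 0.816, 0.001], [-0.001, 0.001, -1.0]]
wrist_force: [-0.8, 0.4, -2.2]
finger_gap: 0.0609
```

```bash

python3 -m jog '[{"tx":0,"ty":0,"tz":0.01,"turn":0,"gripper":1},{"tx":0,"ty":0,"tz":0.02,"turn":0,"gripper":1},{"tx":0,"ty":0,"tz":0.02,"turn":0,"gripper":1}]' 90; 
python3 -m jog '[{"tx":0,"ty":0,"tz":0.01,"turn":0,"gripper":1},{"tx":0,"ty":0,"tz":0.01,"turn":0,"gripper":1}]' 90
```

```text
time: 8.3
position: [0.3484, 0.2949, 0.0217]
tcp_rot: [[-0.816, -0.579, 0.001], [-0.579, 0.816, 0.002], [-0.002, 0.001, -1.0]]
wrist_force: [-1.9, -0.2, 8.5]
finger_gap: 0.0606
time: 8.55
position: [0.3487, 0.2952, 0.0216]
tcp_rot: [[-0.816, -0.579, 0.003], [-0.579, 0.816, 0.003], [-0.004, 0.001, -1.0]]
wrist_force: [-4.9, -2.9, 19.5]
finger_gap: 0.0608
```

```bash

python3 -m jog '[{"tx":0,"ty":0,"tz":-0.005,"turn":0,"gripper":1},{"tx":0,"ty":0,"tz":-0.005,"turn":0,"gripper":-0.84},{"tx":0,"ty":0,"tz":-0.005,"turn":0,"gripper":-0.84},{"tx":0,"ty":0,"tz":-0.005,"turn":0,"gripper":-0.84},{"tx":0,"ty":0,"tz":-0.005,"turn":0,"gripper":-0.84}]' 60; 
python3 -m jog '[{"tx":0,"ty":0,"tz":-0.1,"turn":0,"gripper":-0.84},{"tx":0,"ty":0,"tz":-0.3,"turn":0,"gripper":-0.84},{"tx":0,"ty":0,"tz":-0.6,"turn":0,"gripper":-0.84},{"tx":0,"ty":0,"tz":-0.9,"turn":0,"gripper":-0.84},{"tx":0,"ty":0,"tz":-0.9,"turn":0,"gripper":-0.84}]' |tail -2
python3 - <<'E'
from h import *
shot('scene','p2s',(240,215,60,60),8)
shot('top','p2t',(170,225,90,80),7)
E
```

```text
time: 9.18
position: [0.3487, 0.2951, 0.0222]
tcp_rot: [[-0.816, -0.579, 0.003], [-0.579, 0.816, 0.003], [-0.004, 0.001, -1.0]]
wrist_force: [0.8, -0.5, 0.1]
finger_gap: 0.0786
wrist_force: [0.5, 0.0, -1.4]
finger_gap: 0.0787
```

View pics/p2s.png

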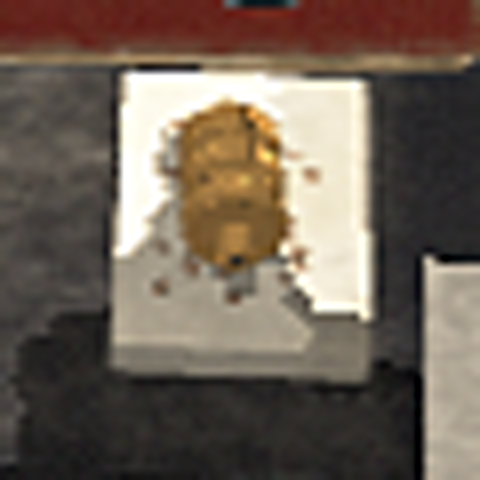

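View pics/p2t.png

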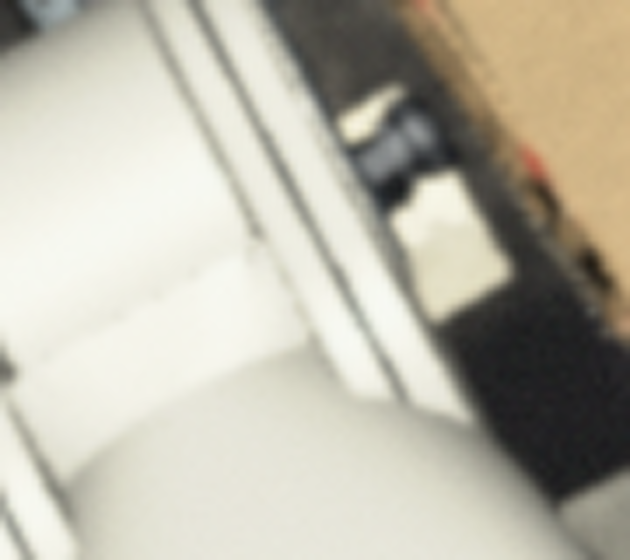

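```bash
python3 - <<'E'
from h import *
s=state();print(s['position'],s['time'])
im=cv2.imread('pics/p2s_full.png');h=cv2.cvtColor(im,cv2.COLOR_BGR2HSV)
m=((h[...,0]>8)&(h[...,0]<30)&(h[...,1]>110)).astype(np.uint8);m[:222]=0;m[255:]=0;m[:,:255]=0;m[:,285:]=0
n,l,st,ce=cv2.connectedComponentsWithStats(m);i=1+np.argmax(st[1:,4]);print(st[i],ce[i])
c=max(cv2.findContours((l==i).astype(np.uint8),0,1)[0],key=cv2.contourArea);print(cv2.minAreaRect(c))
a=np.radians(-54.7);Y=np.array([np.cos(a),np.sin(a),0]);X=np.array([Y[1],-Y[0],0])
for C in((.3516,.2971,.036),(.3487,.2951,.036)):
    C=np.array(C);print('centre',proj('scene',C),'ends',proj('scene',C+.032*Y),proj('scene',C-.032*Y))
    P=np.array([proj('scene',C+u*Y+.018*(np.cos(t)*X+np.sin(t)*np.array([0,0,1]))) for u in(-.021,.021) for t in np.linspace(0,6.28,40)]+[proj('scene',C+u*Y+.006*(np.cos(t)*X+np.sin(t)*np.array([0,0,1]))) for u in(-.032,.032) for t in np.linspace(0,6.28,40)])
    print(P.min(0),P.max(0),cv2.minAreaRect(np.float32(P)))
E
```

```text
[0.3483474  0.29472526 0.15706846] 9.9
[262 228  14  21 230] [268.55652174 237.78695652]
((268.43902587890625, 237.95120239257812), (20.31940460205078, 12.368332862854004), 83.6598129272461)
centre [268.39401727 237.77349295] ends [267.74672303 228.64394276] [269.06908492 247.29476419]
[261.30899542 227.18961133] [275.69159263 248.73234776] ((268.4103698730469, 237.9589385986328), (21.583656311035156, 13.711494445800781), 86.02129364013672)
centre [269.71848868 237.75952497] ends [269.04392927 228.62999572] [270.42199225 247.28078631]
[262.61409664 227.17557012] [277.03480416 248.71846696] ((269.77459716796875, 237.9420166015625), (21.586427688598633, 13.714214324951172), 86.22452545166016)
```

```bash
python3 go.py .3516 .2971 .10 35.36
python3 -m jog '[{"tx":0,"ty":0,"tz":0,"turn":0.058,"gripper":-1},{"tx":0,"ty":0,"tz":0,"turn":0.116,"gripper":-1},{"tx":0,"ty":0,"tz":0,"turn":0.174,"gripper":-1},{"tx":0,"ty":0,"tz":0,"turn":0.232,"gripper":-1},{"tx":0,"ty":0,"tz":0,"turn":0.29,"gripper":-1},{"tx":0,"ty":0,"tz":0,"turn":0.348,"gripper":-1},{"tx":0,"ty":0,"tz":0,"turn":0.406,"gripper":-1},{"tx":0,"ty":0,"tz":0,"turn":0.464,"gripper":-1},{"tx":0,"ty":0,"tz":0,"turn":0.5,"gripper":-1},{"tx":0,"ty":0,"tz":0,"turn":0.5,"gripper":-1}]' |head -2;python3 go.py .3516 .2971 .021 35.36
```

```text
t 9.9 pos [0.3483 0.2947 0.1571] yaw 125.35 gap 0.0788 F [-0.3  0.2 -0.3] tilt 0.24 q [ 0.52  0.13 -0.33  1.1   0.   -0.1 ]
tx -0.025 ty 0.000 tz 0.381 turn 0.5000
time: 11.15
position: [0.3478, 0.2944, 0.1557]
t 11.15 pos [0.3478 0.2944 0.1557] yaw 35.4 gap 0.0853 F [ 0.8 -0.  -0.2] tilt 0.11 q [ 0.52  0.14 -0.34  1.1   0.    1.47]
tx -0.001 ty 0.030 tz 0.898 turn 0.0002
```

```bash

python3 -m jog '[{"tx":0,"ty":0.03,"tz":0.2,"turn":0,"gripper":-1},{"tx":0,"ty":0.03,"tz":0.4,"turn":0,"gripper":-1},{"tx":0,"ty":0.03,"tz":0.6,"turn":0,"gripper":-1},{"tx":0,"ty":0.03,"tz":0.75,"turn":0,"gripper":-1},{"tx":0,"ty":0.03,"tz":0.84,"turn":0,"gripper":-1},{"tx":0,"ty":0.03,"tz":0.89,"turn":0,"gripper":-1},{"tx":0,"ty":0.03,"tz":0.89,"turn":0,"gripper":-1}]' |head -2;python3 go.py .3516 .2971 .021 35.36
python3 -m jog '[{"tx":0,"ty":0,"tz":0,"turn":0,"gripper":1},{"tx":0,"ty":0,"tz":0,"turn":0,"gripper":1},{"tx":0,"ty":0,"tz":0,"turn":0,"gripper":1},{"tx":0,"ty":0,"tz":0,"turn":0,"gripper":1},{"tx":0,"ty":0,"tz":0,"turn":0,"gripper":1},{"tx":0,"ty":0,"tz":0,"turn":0,"gripper":1}]' 100;python3 go.py .3516 .2971 .021 35.36;python3 - <<'E'
from h import *
shot('scene','p3s',(225,180,80,100),6)
E
```

```text
time: 12.02
position: [0.3515, 0.2972, 0.0221]
t 12.03 pos [0.3515 0.2972 0.0221] yaw 35.44 gap 0.0855 F [-0.3  0.7  0.4] tilt 0.09 q [ 0.52  0.28 -0.55  0.75  0.    1.47]
tx -0.001 ty -0.000 tz 0.007 turn 0.0004
time: 12.78
position: [0.3517, 0.2973, 0.023]
tcp_rot: [[-0.58, 0.815, 0.001], [0.815, 0.58, 0.002], [0.001, 0.002, -1.0]]
wrist_force: [-2.9, -1.5, 10.6]
finger_gap: 0.0335
t 12.78 pos [0.3517 0.2973 0.023 ] yaw 35.44 gap 0.0335 F [-2.9 -1.5 10.6] tilt 0.14 q [ 0.52  0.27 -0.54  0.75  0.    1.47]
tx -0.001 ty -0.001 tz 0.013 turn 0.0005
```

View pics/p3s.png

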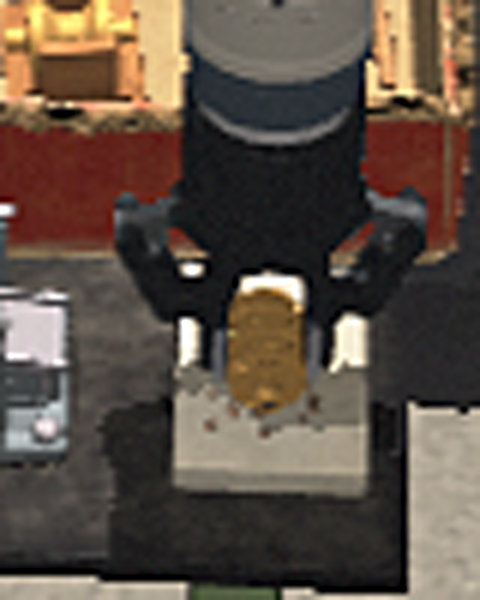

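```bash

python3 -m jog '[{"tx":0,"ty":0,"tz":-0.1,"turn":0,"gripper":1},{"tx":0,"ty":0,"tz":-0.3,"turn":0,"gripper":1},{"tx":0,"ty":0,"tz":-0.6,"turn":0,"gripper":1},{"tx":0,"ty":0,"tz":-0.85,"turn":0,"gripper":1},{"tx":0,"ty":0,"tz":-0.85,"turn":0,"gripper":1}]' 110;python3 go.py .4682 .3656 .13 35.3
python3 - <<'E'
from h import *
shot('scene','p4s',(225,140,80,100),6)
E
```

```text
time: 13.45
position: [0.3526, 0.2977, 0.1529]
tcp_rot: [[-0.58, 0.815, 0.006], [0.815, 0.58, 0.004], [0.0, 0.007, -1.0]]
wrist_force: [0.5, -0.3, -2.8]
finger_gap: 0.0334
t 13.45 pos [0.3526 0.2977 0.1529] yaw 35.45 gap 0.0334 F [ 0.5 -0.3 -2.8] tilt 0.41 q [ 0.52  0.14 -0.33  1.09  0.    1.47]
tx -0.078 ty 0.889 tz 0.159 turn 0.0008
```

View pics/p4s.png

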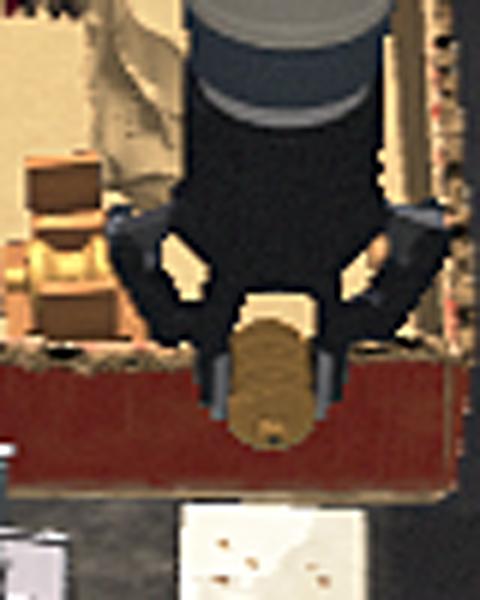

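```bash

python3 -m jog '[{"tx":-0.02,"ty":0.22,"tz":0.04,"turn":0,"gripper":1},{"tx":-0.04,"ty":0.45,"tz":0.08,"turn":0,"gripper":1},{"tx":-0.06,"ty":0.68,"tz":0.12,"turn":0,"gripper":1},{"tx":-0.078,"ty":0.82,"tz":0.159,"turn":0,"gripper":1},{"tx":-0.078,"ty":0.889,"tz":0.159,"turn":0,"gripper":1},{"tx":-0.078,"ty":0.889,"tz":0.159,"turn":0,"gripper":1},{"tx":-0.078,"ty":0.889,"tz":0.159,"turn":0,"gripper":1}]' 110;python3 go.py .4682 .3656 .13 35.3
python3 - <<'E'
from h import *
shot('scene','e1s',(170,160,90,90),8)
shot('top','e1t',(140,160,80,80),8)
E
```

```text
time: 14.38
position: [0.4664, 0.3647, 0.1278]
tcp_rot: [[-0.58, 0.815, 0.003], [0.815, 0.58, 0.003], [0.001, 0.004, -1.0]]
wrist_force: [-0.8, -0.2, -2.2]
finger_gap: 0.0334
t 14.38 pos [0.4664 0.3647 0.1278] yaw 35.46 gap 0.0334 F [-0.8 -0.2 -2.2] tilt 0.21 q [ 0.52  0.37 -0.08  1.12  0.    1.47]
tx -0.002 ty 0.013 tz -0.015 turn 0.0009
```

View pics/e1s.png

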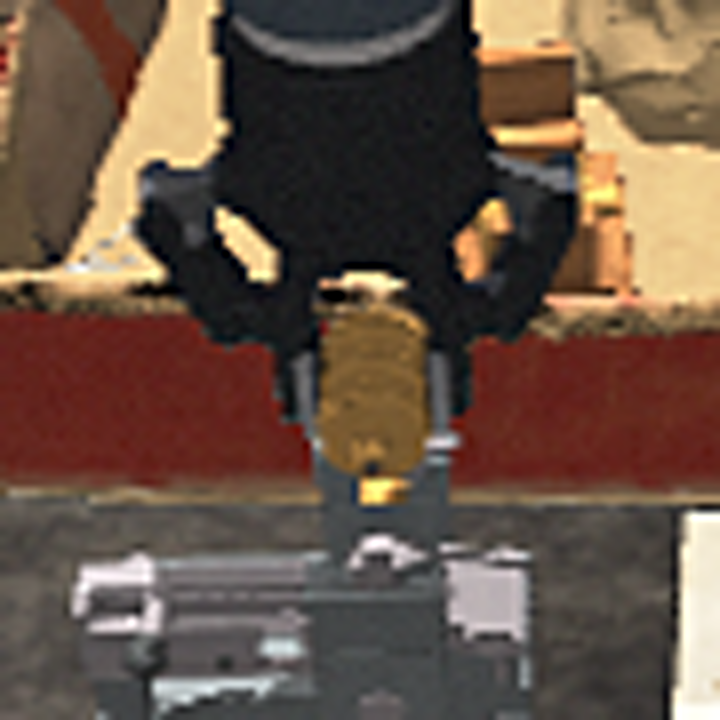

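View pics/e1t.png

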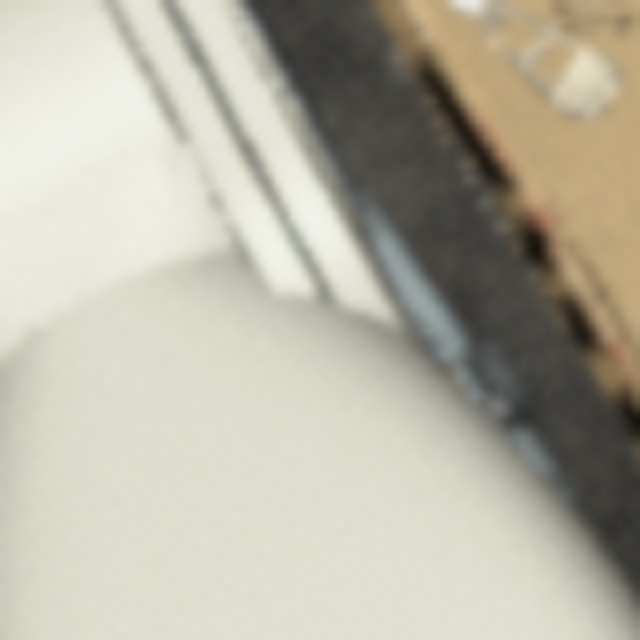

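```bash
python3 - <<'E'
from h import *
np.set_printoptions(precision=1,suppress=True)
f=lambda P:(proj('scene',P)+.5-[170,160])*8-.5
a=np.radians(-54.55);Y=np.array([np.cos(a),np.sin(a),0]);X=np.array([Y[1],-Y[0],0]);Z=np.array([0,0,1.])
def ext(C):
    return np.array([f(C+u*Y+.018*(np.cos(t)*X+np.sin(t)*Z)) for u in(-.021,.021) for t in np.linspace(0,6.28,60)])
C=np.array([.4664,.3647,.1408]);P=ext(C);print('roller pred',P.min(0),P.max(0),'ends',f(C+.032*Y),f(C-.032*Y))
for c in((.468,.3655),(.4682,.3656),(.4664,.3647)):
    for u in(.024,.0355):
        print(c,u,[f(np.array([*c,.06])+u*Y+s*.0075*X) for s in(-1,1)])
im=cv2.imread('pics/e1s_full.png');h=cv2.cvtColor(im,cv2.COLOR_BGR2HSV)
m=((h[...,0]>8)&(h[...,0]<30)&(h[...,1]>110)&(h[...,2]<190)).astype(np.uint8);m[:195]=0;m[219:]=0;m[:,:205]=0;m[:,228:]=0
n,l,st,ce=cv2.connectedComponentsWithStats(m);i=1+np.argmax(st[1:,4]);print(st[i],ce[i],(st[i][:2]-[170,160])*8,(st[i][:2]+st[i][2:4]-[170,160])*8)
E
```

```text
roller pred [312.4 303.7] [432.  480.2] ends [376.5 319.4] [369.6 467.4]
(0.468, 0.3655) 0.024 [array([363. , 506.4]), array([407.7, 505.4])]
(0.468, 0.3655) 0.0355 [array([364.2, 480.9]), array([408.6, 479.9])]
(0.4682, 0.3656) 0.024 [array([362.3, 506.3]), array([407.1, 505.3])]
(0.4682, 0.3656) 0.0355 [array([363.6, 480.8]), array([408. , 479.9])]
(0.4664, 0.3647) 0.024 [array([368.2, 506.9]), array([413. , 505.9])]
(0.4664, 0.3647) 0.0355 [array([369.4, 481.4]), array([413.8, 480.4])]
[210 196  14  23 264] [216.3 208. ] [320 288] [432 472]
```

```bash

python3 -m jog '[{"tx":0,"ty":0.013,"tz":0.05,"turn":0.001,"gripper":1},{"tx":0,"ty":0.013,"tz":0.15,"turn":0.001,"gripper":1},{"tx":0,"ty":0.013,"tz":0.24,"turn":0.001,"gripper":1},{"tx":0,"ty":0.013,"tz":0.26,"turn":0.001,"gripper":1},{"tx":0,"ty":0.013,"tz":0.26,"turn":0.001,"gripper":1}]' 110;python3 go.py .4682 .3656 .053 35.3
python3 - <<'E'
from h import *
shot('scene','e2s',(170,170,90,80),8)
E
```

```text
time: 15.1
position: [0.4683, 0.366, 0.0888]
tcp_rot: [[-0.577, 0.816, 0.003], [0.816, 0.577, 0.003], [0.001, 0.004, -1.0]]
wrist_force: [0.5, 0.0, -2.3]
finger_gap: 0.0329
t 15.1 pos [0.4683 0.366  0.0888] yaw 35.27 gap 0.0329 F [ 0.5  0.  -2.3] tilt 0.22 q [ 0.52  0.4  -0.14  1.03  0.    1.48]
tx -0.002 ty -0.003 tz 0.239 turn -0.0001
```

View pics/e2s.png

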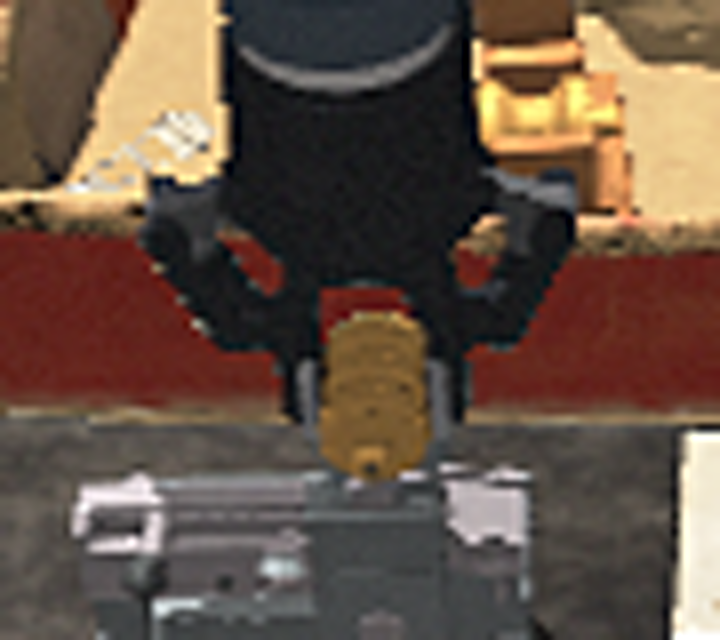

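```bash

python3 -m jog '[{"tx":0,"ty":-0.002,"tz":0.04,"turn":0,"gripper":1},{"tx":0,"ty":-0.002,"tz":0.08,"turn":0,"gripper":1},{"tx":0,"ty":-0.002,"tz":0.1,"turn":0,"gripper":1},{"tx":0,"ty":-0.002,"tz":0.1,"turn":0,"gripper":1}]' 110
python3 -m jog '[{"tx":0,"ty":0,"tz":0.02,"turn":0,"gripper":1},{"tx":0,"ty":0,"tz":0.04,"turn":0,"gripper":1},{"tx":0,"ty":0,"tz":0.04,"turn":0,"gripper":1}]' 110;python3 go.py .4682 .3656 .053 35.3
```

```text
time: 15.65
position: [0.4683, 0.366, 0.0741]
tcp_rot: [[-0.577, 0.816, 0.003], [0.816, 0.577, 0.003], [0.001, 0.004, -1.0]]
wrist_force: [-0.9, 0.1, -1.9]
finger_gap: 0.0329
time: 16.02
position: [0.4691, 0.3664, 0.0685]
tcp_rot: [[-0.578, 0.816, 0.005], [0.816, 0.578, 0.004], [0.0, 0.006, -1.0]]
wrist_force: [4.6, 1.6, 1.0]
finger_gap: 0.0328
t 16.02 pos [0.4691 0.3664 0.0685] yaw 35.28 gap 0.0328 F [4.6 1.6 1. ] tilt 0.36 q [ 0.52  0.42 -0.17  0.98  0.    1.48]
tx -0.001 ty -0.009 tz 0.103 turn -0.0001
```

```bash

python3 -m jog '[{"tx":0,"ty":-0.004,"tz":0.025,"turn":0,"gripper":1},{"tx":0,"ty":-0.004,"tz":0.05,"turn":0,"gripper":1},{"tx":0,"ty":-0.004,"tz":0.05,"turn":0,"gripper":1}]' 120
python3 go.py .4682 .3656 .053 35.3
```

```text
time: 16.4
position: [0.4682, 0.366, 0.0599]
tcp_rot: [[-0.578, 0.816, 0.003], [0.816, 0.578, 0.003], [0.001, 0.005, -1.0]]
wrist_force: [4.1, 3.2, -8.8]
finger_gap: 0.0327
t 16.4 pos [0.4682 0.366  0.0599] yaw 35.28 gap 0.0327 F [ 4.1  3.2 -8.8] tilt 0.28 q [ 0.52  0.43 -0.18  0.96  0.    1.48]
tx -0.002 ty -0.002 tz 0.046 turn -0.0001
```

```bash

python3 -m jog '[{"tx":0,"ty":-0.002,"tz":0.02,"turn":0,"gripper":1},{"tx":0,"ty":-0.002,"tz":0.04,"turn":0,"gripper":1},{"tx":0,"ty":-0.002,"tz":0.05,"turn":0,"gripper":1},{"tx":0,"ty":-0.002,"tz":0.05,"turn":0,"gripper":1}]' 120
python3 go.py .4682 .3656 .053 35.3; python3 - <<'E'
from h import *
shot('scene','e3s',(170,170,90,80),8)
E
```

```text
time: 16.9
position: [0.468, 0.3659, 0.0531]
tcp_rot: [[-0.578, 0.816, 0.004], [0.816, 0.578, 0.004], [0.001, 0.006, -1.0]]
wrist_force: [1.6, 1.5, 6.2]
finger_gap: 0.0328
t 16.9 pos [0.468  0.3659 0.0531] yaw 35.28 gap 0.0328 F [1.6 1.5 6.2] tilt 0.32 q [ 0.52  0.43 -0.19  0.94  0.    1.48]
tx -0.002 ty -0.000 tz 0.001 turn -0.0001
```

View pics/e3s.png

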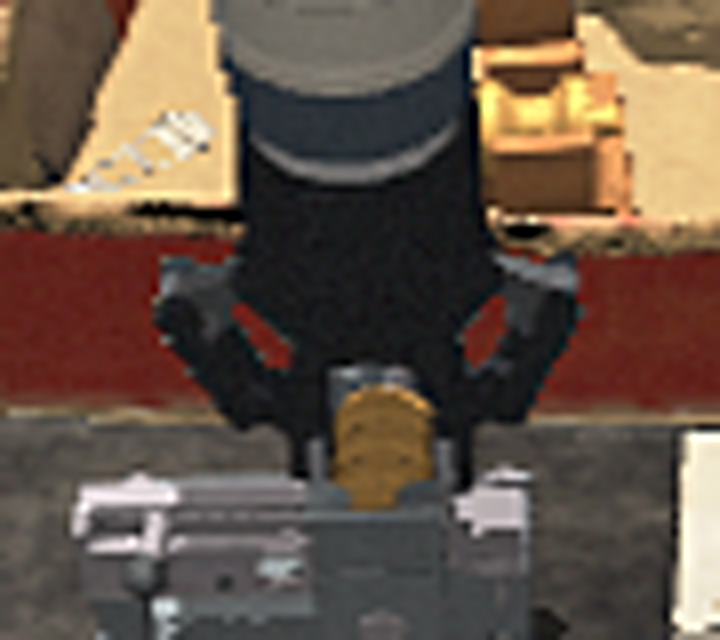

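```bash

python3 -m jog '[{"tx":0,"ty":0,"tz":0.01,"turn":0,"gripper":1},{"tx":0,"ty":0,"tz":0.015,"turn":0,"gripper":1},{"tx":0,"ty":0,"tz":0.015,"turn":0,"gripper":1}]' 120
python3 -m jog '[{"tx":0,"ty":0,"tz":-0.01,"turn":0,"gripper":1},{"tx":0,"ty":0,"tz":-0.01,"turn":0,"gripper":0.0},{"tx":0,"ty":0,"tz":-0.01,"turn":0,"gripper":0.0},{"tx":0,"ty":0,"tz":-0.01,"turn":0,"gripper":0.0},{"tx":0,"ty":0,"tz":-0.2,"turn":0,"gripper":0},{"tx":0,"ty":0,"tz":-0.4,"turn":0,"gripper":0},{"tx":0,"ty":0,"tz":-0.7,"turn":0,"gripper":0},{"tx":0,"ty":0,"tz":-0.7,"turn":0,"gripper":0}]' 60
python3 go.py .4682 .3656 .053 35.3; python3 - <<'E'
from h import *
shot('scene','e4s',(185,205,60,50),12)
E
```

```text
time: 17.32
position: [0.4681, 0.3659, 0.0529]
tcp_rot: [[-0.578, 0.816, 0.006], [0.816, 0.578, 0.005], [0.001, 0.007, -1.0]]
wrist_force: [-1.9, -2.1, 18.3]
finger_gap: 0.0327
time: 18.32
position: [0.4687, 0.3662, 0.1612]
tcp_rot: [[-0.578, 0.816, 0.01], [0.816, 0.578, 0.007], [0.0, 0.013, -1.0]]
wrist_force: [-0.7, -0.3, -0.9]
finger_gap: 0.0425
t 18.32 pos [0.4687 0.3662 0.1612] yaw 35.29 gap 0.0425 F [-0.7 -0.3 -0.9] tilt 0.73 q [ 0.52  0.35 -0.02  1.18  0.    1.48]
tx -0.001 ty -0.014 tz 0.721 turn -0.0001
```

View pics/e4s.png

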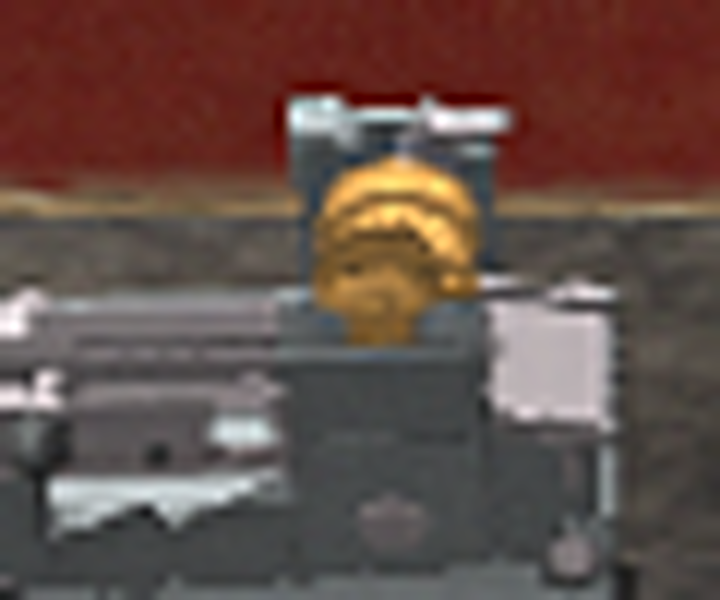

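```bash
python3 - <<'E'
from h import *
np.set_printoptions(precision=4,suppress=True)
shot('scene','b0',(170,215,50,45),14)
a=np.radians(-54.7);Y=np.array([np.cos(a),np.sin(a),0]);X=np.array([Y[1],-Y[0],0])
f=lambda P,x0,y0,k:(proj('scene',P)+.5-[x0,y0])*k-.5
C=np.array([.468,.3657,.066])
P=np.array([f(C+u*Y+.018*(np.cos(t)*X+np.sin(t)*np.array([0,0,1])),185,205,12) for u in(-.021,.021) for t in np.linspace(0,6.28,60)])
print(P.min(0),P.max(0),f(C-.032*Y+[0,0,.006],185,205,12))
print(onz('scene',((35.5)/12+185-.5,(440.5)/12+205-.5),.0954))
E
python3 go.py .4842 .4614 .16 35.3
```

```text
[305.9312 157.0759] [476.9387 410.4287] [385.8772 378.4541]
[0.4865 0.4598 0.0954]
t 18.43 pos [0.4674 0.3654 0.1578] yaw 35.28 gap 0.0427 F [-0.2 -0.5 -0.6] tilt 0.43 q [ 0.52  0.36 -0.03  1.18  0.    1.48]
tx 0.458 ty 0.462 tz -0.011 turn -0.0001
```

View pics/b0.png

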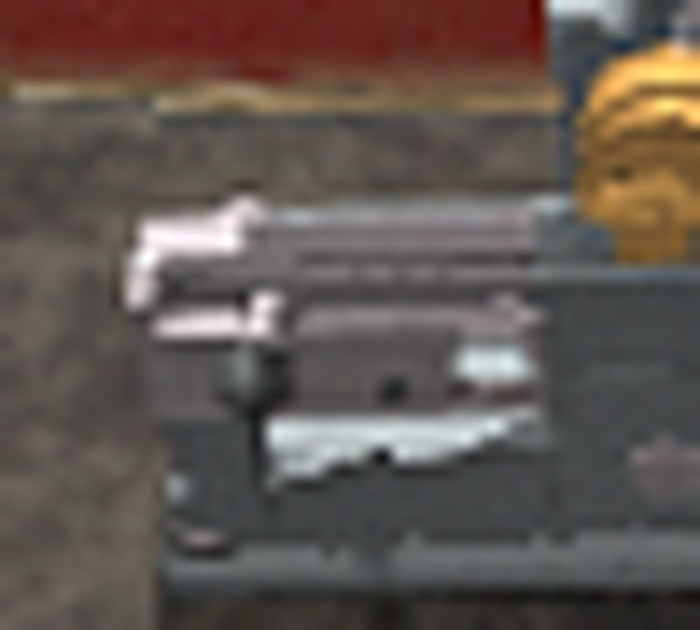

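```bash

python3 -m jog '[{"tx":0.2,"ty":0.2,"tz":0,"turn":0,"gripper":0},{"tx":0.4,"ty":0.4,"tz":0,"turn":0,"gripper":0},{"tx":0.46,"ty":0.464,"tz":0,"turn":0,"gripper":0},{"tx":0.46,"ty":0.464,"tz":0.1,"turn":0,"gripper":0},{"tx":0.46,"ty":0.464,"tz":0.2,"turn":0,"gripper":0},{"tx":0.46,"ty":0.464,"tz":0.2,"turn":0,"gripper":0}]' 20 | head -2
python3 go.py .4845 .4618 .085 35.3; python3 - <<'E'
from h import *
shot('scene','b1',(155,185,70,70),9)
shot('top','b1t',(110,160,90,80),7)
E
```

```text
time: 19.18
position: [0.4837, 0.4604, 0.1264]
t 19.18 pos [0.4837 0.4604 0.1264] yaw 35.23 gap 0.0429 F [-0.3 -0.1  0.5] tilt 0.23 q [0.64 0.5  0.12 1.19 0.   1.59]
tx 0.004 ty 0.008 tz 0.276 turn -0.0004
```

View pics/b1.png

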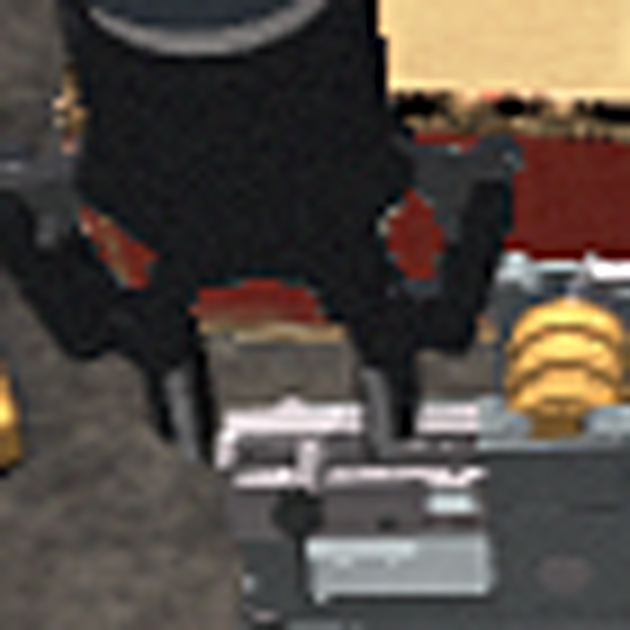

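View pics/b1t.png

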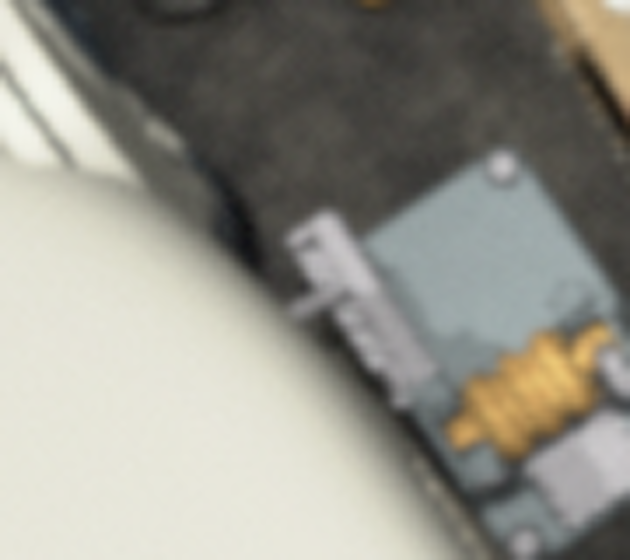

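```bash

python3 -m jog '[{"tx":0.004,"ty":0.008,"tz":0.1,"turn":0,"gripper":0},{"tx":0.004,"ty":0.008,"tz":0.2,"turn":0,"gripper":0},{"tx":0.004,"ty":0.008,"tz":0.276,"turn":0,"gripper":0},{"tx":0.004,"ty":0.008,"tz":0.276,"turn":0,"gripper":0}]' 20
python3 -m jog '[{"tx":0,"ty":0,"tz":0,"turn":0,"gripper":1},{"tx":0,"ty":0,"tz":0,"turn":0,"gripper":1},{"tx":0,"ty":0,"tz":0,"turn":0,"gripper":1},{"tx":0,"ty":0,"tz":0,"turn":0,"gripper":1}]' 20
 python3 - <<'E'
from h import *
shot('scene','b2',(155,185,70,70),9)
E
```

```text
time: 19.77
position: [0.4848, 0.4622, 0.0855]
tcp_rot: [[-0.577, 0.817, 0.004], [0.817, 0.577, 0.003], [0.0, 0.005, -1.0]]
wrist_force: [-0.5, 0.5, 0.2]
finger_gap: 0.0427
time: 20.27
position: [0.4849, 0.4624, 0.0858]
tcp_rot: [[-0.577, 0.817, 0.004], [0.817, 0.577, 0.003], [0.0, 0.005, -1.0]]
wrist_force: [-0.6, 0.8, 0.5]
finger_gap: 0.0119
```

View pics/b2.png

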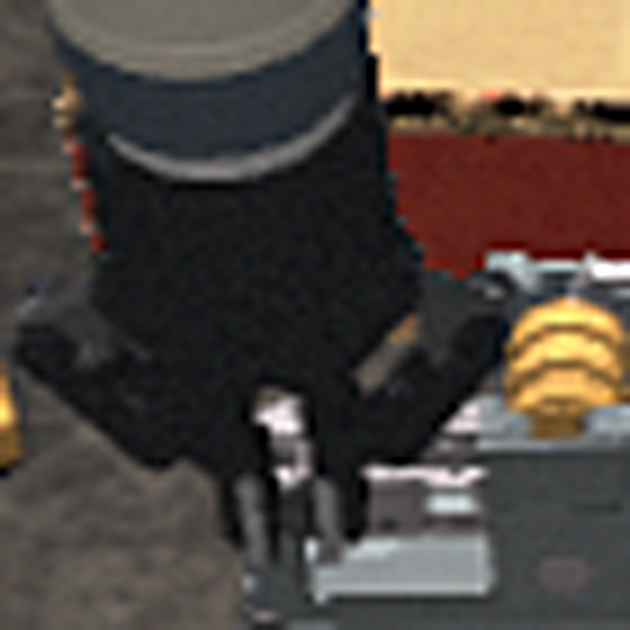

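```bash

python3 -m jog '[{"tx":0,"ty":-0.05,"tz":0,"turn":0,"gripper":1},{"tx":0,"ty":-0.1,"tz":0,"turn":0,"gripper":1},{"tx":0,"ty":-0.15,"tz":0,"turn":0,"gripper":1},{"tx":0,"ty":-0.2,"tz":0,"turn":0,"gripper":1},{"tx":0,"ty":-0.25,"tz":0,"turn":0,"gripper":1},{"tx":0,"ty":-0.272,"tz":0,"turn":0,"gripper":1},{"tx":0,"ty":-0.272,"tz":0,"turn":0,"gripper":1}]' 20
 python3 - <<'E'
from h import *
s=state();print((s['position']-[.4849,.4624,.0858])@s['tcp_rot'])
shot('scene','b3',(155,185,70,70),9)
E
```

```text
time: 21.2
position: [0.4522, 0.4393, 0.086]
tcp_rot: [[-0.577, 0.817, 0.006], [0.817, 0.577, 0.005], [0.001, 0.007, -1.0]]
wrist_force: [2.0, 3.3, 1.2]
finger_gap: 0.0116
[-3.51188966e-05 -4.00580417e-02 -5.19801926e-04]
```

View pics/b3.png

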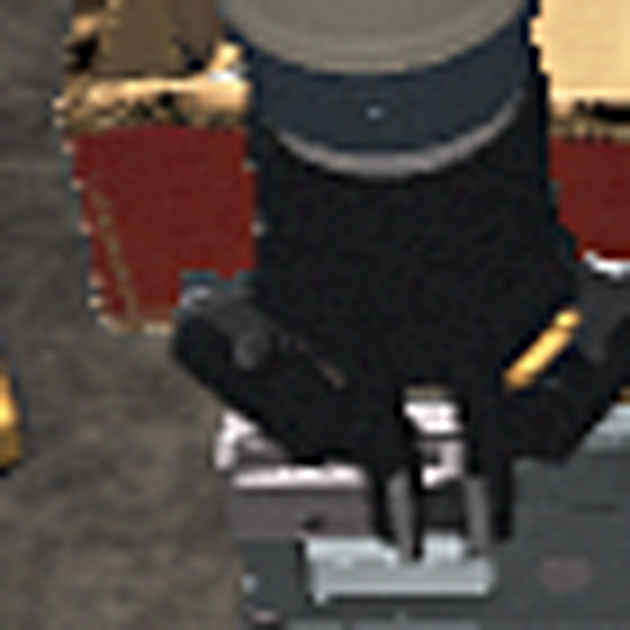

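```bash

python3 -m jog '[{"tx":0,"ty":0.006,"tz":0,"turn":0,"gripper":1},{"tx":0.016,"ty":0.006,"tz":0.043,"turn":0,"gripper":1},{"tx":0.016,"ty":0.006,"tz":0.043,"turn":0,"gripper":1},{"tx":0.024,"ty":0.006,"tz":0.089,"turn":0,"gripper":1},{"tx":0.024,"ty":0.006,"tz":0.136,"turn":0,"gripper":1},{"tx":0.024,"ty":0.006,"tz":0.136,"turn":0,"gripper":1}]' 20
 python3 - <<'E'
from h import *
s=state();print((s['position']-[.4522,.4393,.0860])@s['tcp_rot'])
shot('scene','b4',(155,185,70,70),9)
E
```

```text
time: 22.0
position: [0.4506, 0.4428, 0.0647]
tcp_rot: [[-0.577, 0.817, 0.004], [0.817, 0.577, 0.004], [0.001, 0.006, -1.0]]
wrist_force: [-0.8, 1.0, -0.8]
finger_gap: 0.0118
[0.00376114 0.00056601 0.02133035]
```

View pics/b4.png

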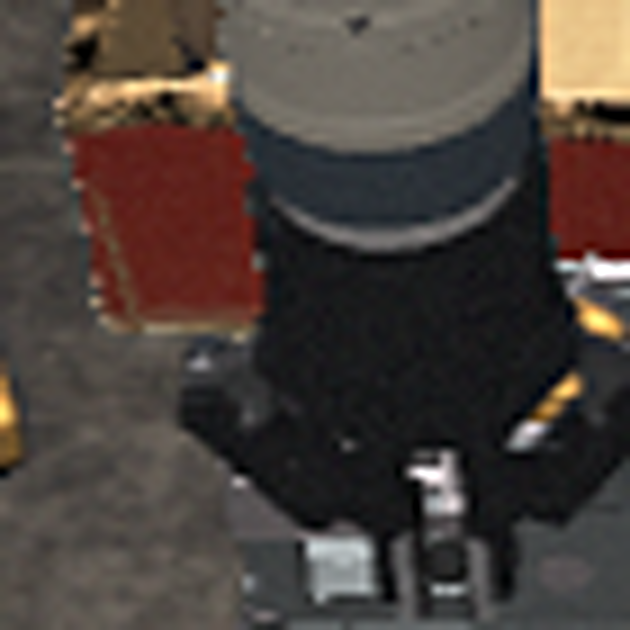

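```bash

python3 -m jog '[{"tx":-0.008,"ty":0,"tz":0.046,"turn":0,"gripper":1},{"tx":-0.024,"ty":0,"tz":0.089,"turn":0,"gripper":1},{"tx":-0.024,"ty":0,"tz":0.089,"turn":0,"gripper":1},{"tx":-0.047,"ty":0,"tz":0.129,"turn":0,"gripper":1},{"tx":-0.047,"ty":0,"tz":0.129,"turn":0,"gripper":1},{"tx":-0.072,"ty":0,"tz":0.165,"turn":0,"gripper":1},{"tx":-0.077,"ty":0,"tz":0.172,"turn":0,"gripper":1},{"tx":-0.077,"ty":0,"tz":0.172,"turn":0,"gripper":1}]' 20
 python3 - <<'E'
from h import *
s=state();print((s['position']-[.4522,.4393,.0860])@s['tcp_rot'])
shot('scene','b5',(155,185,70,70),9)
E
```

```text
time: 23.05
position: [0.4575, 0.4332, 0.039]
tcp_rot: [[-0.577, 0.817, 0.005], [0.817, 0.577, 0.004], [0.001, 0.006, -1.0]]
wrist_force: [0.7, -0.9, 0.3]
finger_gap: 0.0118
[-0.00807864  0.00053076  0.04695545]
```

View pics/b5.png

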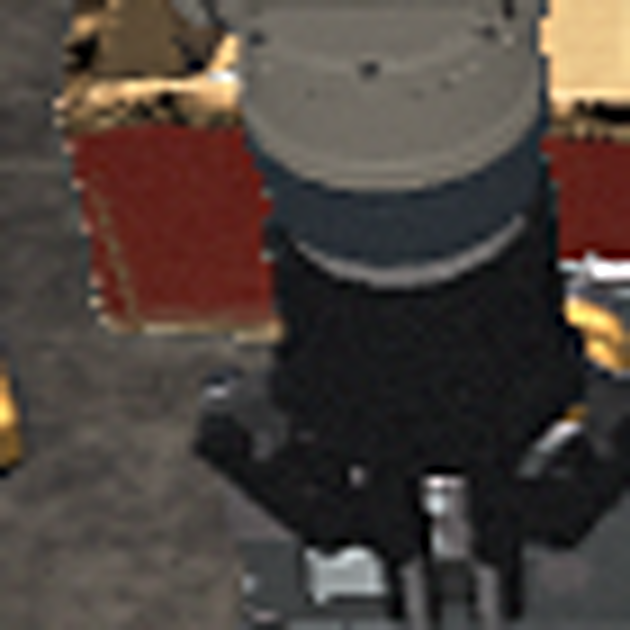

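```bash

python3 -m jog '[{"tx":0,"ty":0,"tz":0,"turn":0,"gripper":0.1},{"tx":0,"ty":0,"tz":0,"turn":0,"gripper":0.1},{"tx":0,"ty":0,"tz":0,"turn":0,"gripper":0.1},{"tx":0.02,"ty":0,"tz":-0.1,"turn":0,"gripper":0.1},{"tx":0.04,"ty":0,"tz":-0.3,"turn":0,"gripper":0.1},{"tx":0.04,"ty":0,"tz":-0.6,"turn":0,"gripper":0.1},{"tx":0.04,"ty":0,"tz":-0.9,"turn":0,"gripper":0.1},{"tx":0.04,"ty":0,"tz":-0.9,"turn":0,"gripper":0.1}]' 20
 python3 - <<'E'
from h import *
shot('scene','b6',(165,200,80,65),9)
shot('top','b6t',(130,160,90,80),8)
E
```

```text
time: 24.1
position: [0.4546, 0.4388, 0.1792]
tcp_rot: [[-0.577, 0.817, 0.011], [0.817, 0.577, 0.009], [0.001, 0.014, -1.0]]
wrist_force: [-0.3, 0.9, 0.4]
finger_gap: 0.0386
```

View pics/b6.png

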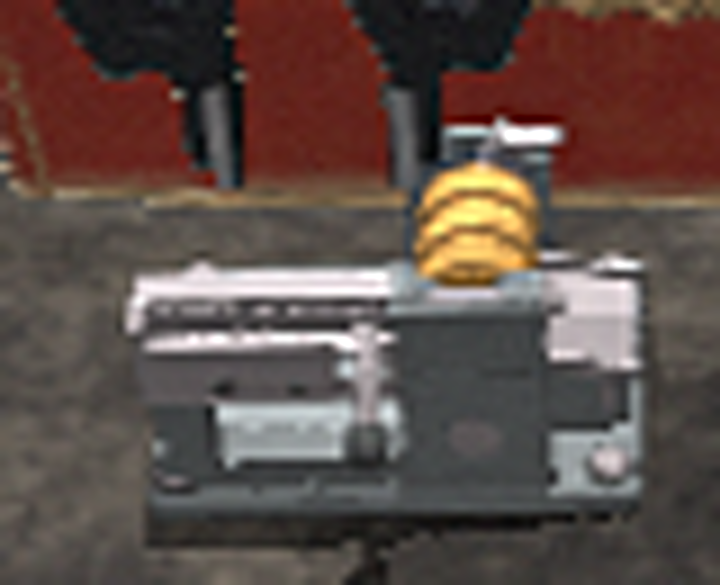

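View pics/b6t.png

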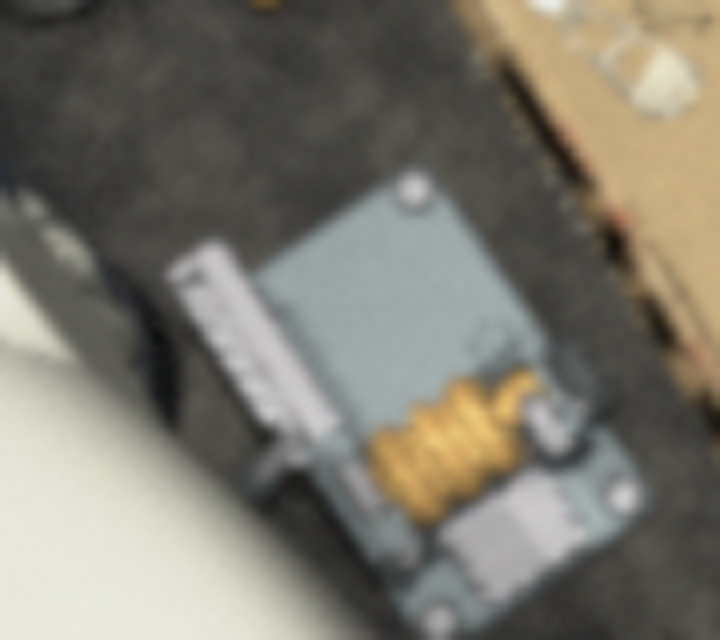

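```bash
python3 - <<'E'
from h import *
np.set_printoptions(precision=4,suppress=True)
x,r=tri((262.5/8+129.5,482.5/8+159.5),(365.5/9+164.5,440.5/9+199.5));print(x,r)
a=np.radians(-54.7);Y=np.array([np.cos(a),np.sin(a),0]);X=np.array([Y[1],-Y[0],0]);d=x-[.4682,.3656,0];print('seat x,y',d@X,d@Y)
d=np.array([.4862,.4594,0])-[.4682,.3656,0];print('start',d@X,d@Y)
im=shot('scene','f')
a=cv2.imread('pics/scene0.png').astype(int);b=cv2.imread('pics/f_full.png').astype(int)
d=np.abs(a-b).max(2)>60;ys,xs=np.nonzero(d[150:260,80:300]);
def dif(x0,y0,x1,y1):return d[y0:y1,x0:x1].mean()
print('wax/bottle',dif(118,215,165,265),'waisted',dif(218,178,252,198),'tin',dif(268,125,290,148))
E
```

```text
[0.4585 0.4284 0.0531] 0.0028486595420565957
seat x,y -0.028371181103957213 -0.056868032734035845
start -0.0688935217886157 -0.06615226871061591
wax/bottle 0.0 waisted 0.18676470588235294 tin 0.0
```

View pics/f_full.png

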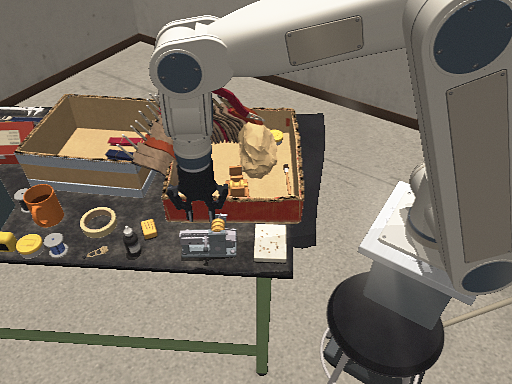

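```bash
python3 -c "
from workcell import sign_off,state
print(state()['wrist_force'],state()['time']);print(sign_off())"
```

```text
[-0.26245063 -0.25501983 -0.57755578] 24.25
the job is handed in; nothing more can be done
None
```

The ringed roller is in the embosser, locked in place by the jaw and the bolt, and I handed the job in at 24.3 s. No verdict was reported.

- **Method:** I took the roller from the rack by its shaft ends, set it down on the pad and regrasped it by the body. I pressed it level into both bearings, then pulled the bolt across by its ball and swung the handle down into the notch.
- **Roller and jaw:** after I let go, the roller's outline matched the seat position I had worked out to within about 1 pixel (2–3 mm). The pressing force fell off once the shaft was past the jaw. The pictures show the jaw back in its original place over the shaft end.
- **Bolt:** the ball moved about 40.5 mm along the bolt's line, and the gripper's own travel was 39.5 mm. The bolt has to be past 36 mm.
- **Handle:** the gripper carried the ball down 47 mm, just past the 45 mm needed for fully down. In the final pictures the ball measured at z ≈ 53 mm, against 50 mm expected. The two camera rays missed each other by 2.8 mm. That puts the handle at about 1.1 rad, above the 0.95 needed, but this is the least certain check.
- **Other things on the bench:** the tin, wax block and bottle look unchanged in the pictures. My picture comparison flagged changes around the waisted roller, where the ringed one is gone and the arm's shadow falls. By eye it is still in its groove, but I did not measure it again.
- **Slip along the way:** I mistyped one sideways move above the rack by about 8 mm and corrected it before lowering the gripper. It touched nothing.

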